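# Make up the mustard jars

### The job

The mustard jars for the fondue supper are back from the wash: make up every jar that stands on the table. Each gets a wooden spoon, stood in it bowl down, and a lid, turned so that the spoon's stem comes up through its notch and the lid lies flat and fully down on the rim. Keep the jars standing on the table, and leave the cup, the corks and other things about them where they are.

Things in the scene. Friction and masses are not known exactly. Their poses are not given: they have to be found in the camera images.
- jar0: One of up to four equal empty stoneware jars, dark brown with a lighter band, standing open; 66 mm across, 90 mm high, straight walls, mouth 56 mm across, inner floor 6 mm above its underside, 0.3 kg, loose. Origin: centre of the underside; z up along its axis. Jars that are not there read None.
- jar1: One of up to four equal empty stoneware jars, dark brown with a lighter band, standing open; 66 mm across, 90 mm high, straight walls, mouth 56 mm across, inner floor 6 mm above its underside, 0.3 kg, loose. Origin: centre of the underside; z up along its axis. Jars that are not there read None.
- jar2: One of up to four equal empty stoneware jars, dark brown with a lighter band, standing open; 66 mm across, 90 mm high, straight walls, mouth 56 mm across, inner floor 6 mm above its underside, 0.3 kg, loose. Origin: centre of the underside; z up along its axis. Jars that are not there read None.
- jar3: One of up to four equal empty stoneware jars, dark brown with a lighter band, standing open; 66 mm across, 90 mm high, straight walls, mouth 56 mm across, inner floor 6 mm above its underside, 0.3 kg, loose. Origin: centre of the underside; z up along its axis. Jars that are not there read None.
- spoon0: One of four equal beech spoons, 160 mm long, 25 g, lying on the table: round stem 10 mm thick, at the -x end an oval bowl 38 x 27 x 14 mm, at the +x end a 14 mm ball; lying, its axis is 7 mm up. Origin: on the axis, 80 mm from either end; x along the stem to the handle end, y across the bowl. The bowl is heavier: let go in a jar, bowl down, it leans 15 to 30 degrees, stem against the rim.
- spoon1: One of four equal beech spoons, 160 mm long, 25 g, lying on the table: round stem 10 mm thick, at the -x end an oval bowl 38 x 27 x 14 mm, at the +x end a 14 mm ball; lying, its axis is 7 mm up. Origin: on the axis, 80 mm from either end; x along the stem to the handle end, y across the bowl. The bowl is heavier: let go in a jar, bowl down, it leans 15 to 30 degrees, stem against the rim.
- spoon2: One of four equal beech spoons, 160 mm long, 25 g, lying on the table: round stem 10 mm thick, at the -x end an oval bowl 38 x 27 x 14 mm, at the +x end a 14 mm ball; lying, its axis is 7 mm up. Origin: on the axis, 80 mm from either end; x along the stem to the handle end, y across the bowl. The bowl is heavier: let go in a jar, bowl down, it leans 15 to 30 degrees, stem against the rim.
- spoon3: One of four equal beech spoons, 160 mm long, 25 g, lying on the table: round stem 10 mm thick, at the -x end an oval bowl 38 x 27 x 14 mm, at the +x end a 14 mm ball; lying, its axis is 7 mm up. Origin: on the axis, 80 mm from either end; x along the stem to the handle end, y across the bowl. The bowl is heavier: let go in a jar, bowl down, it leans 15 to 30 degrees, stem against the rim.
- lid0: One of four equal beech lids, 35 g, lying knob up: disc 68 mm across, 8 mm thick; plug under it 5 mm deep, 51 mm across (46 at its foot), enters the jar; round knob on top 18 mm across, 22 high. A notch 16 mm wide runs through disc and plug from the edge to 11 mm from the axis. Origin: on the axis, underside of the disc (90 mm above the jar's underside when shut); x to the notch, z up.
- lid0_notch (a point): Point in the notch of lid0, 22.5 mm from the lid's axis, half way up the disc: about where the spoon's stem passes when the jar is shut.
- lid1: One of four equal beech lids, 35 g, lying knob up: disc 68 mm across, 8 mm thick; plug under it 5 mm deep, 51 mm across (46 at its foot), enters the jar; round knob on top 18 mm across, 22 high. A notch 16 mm wide runs through disc and plug from the edge to 11 mm from the axis. Origin: on the axis, underside of the disc (90 mm above the jar's underside when shut); x to the notch, z up.
- lid1_notch (a point): Point in the notch of lid1, 22.5 mm from the lid's axis, half way up the disc: about where the spoon's stem passes when the jar is shut.
- lid2: One of four equal beech lids, 35 g, lying knob up: disc 68 mm across, 8 mm thick; plug under it 5 mm deep, 51 mm across (46 at its foot), enters the jar; round knob on top 18 mm across, 22 high. A notch 16 mm wide runs through disc and plug from the edge to 11 mm from the axis. Origin: on the axis, underside of the disc (90 mm above the jar's underside when shut); x to the notch, z up.
- lid2_notch (a point): Point in the notch of lid2, 22.5 mm from the lid's axis, half way up the disc: about where the spoon's stem passes when the jar is shut.
- lid3: One of four equal beech lids, 35 g, lying knob up: disc 68 mm across, 8 mm thick; plug under it 5 mm deep, 51 mm across (46 at its foot), enters the jar; round knob on top 18 mm across, 22 high. A notch 16 mm wide runs through disc and plug from the edge to 11 mm from the axis. Origin: on the axis, underside of the disc (90 mm above the jar's underside when shut); x to the notch, z up.
- lid3_notch (a point): Point in the notch of lid3, 22.5 mm from the lid's axis, half way up the disc: about where the spoon's stem passes when the jar is shut.
- cork_a: A wine cork standing on end, 23 mm across, 45 mm high: not part of the job. Origin: centre of its underside.
- cork_b: A second such standing cork: not part of the job. Origin: centre of its underside.
- mill: A dark wooden pepper mill, 155 mm high: not part of the job. Origin: centre of its underside.
- corkscrew: A waiter's corkscrew, 115 mm long, 24 mm high, lying: not part of the job. Origin: centre of its underside.
- espresso: A white coffee cup on a saucer: not part of the job. Origin: centre of its underside.
- tealight: An amber glass with a tea light, 68 mm across, 50 mm high: not part of the job. Origin: centre of its underside.

How it is judged:
At the end, for the whole second after the job is handed in: Every jar stands on the table (tilt < 7 deg), with a spoon bowl down in it (< 34 deg from vertical, middle < 30 mm off the jar axis) and a lid on: disc underside 86-94 mm above the jar's underside, < 6 mm off axis, < 4.6 deg tilt, notch point < 20 mm from the spoon's middle in plan. All at rest (angle between each of jar0, jar1, jar2, jar3's own z axis and vertical below 0.12 rad and height (world z) of each of jar0, jar1, jar2, jar3 below 0.01 m and linear speed of each of jar0, jar1, jar2, jar3 below 0.02 m/s and ((angle between spoon0's own x axis and vertical below 0.6 rad and horizontal distance between spoon0 and jar0 below 0.03 m and z of spoon0 in the frame of jar0 between 0.055 and 0.11 m and linear speed of spoon0 below 0.02 m/s) or (angle between spoon1's own x axis and vertical below 0.6 rad and horizontal distance between spoon1 and jar0 below 0.03 m and z of spoon1 in the frame of jar0 between 0.055 and 0.11 m and linear speed of spoon1 below 0.02 m/s) or (angle between spoon2's own x axis and vertical below 0.6 rad and horizontal distance between spoon2 and jar0 below 0.03 m and z of spoon2 in the frame of jar0 between 0.055 and 0.11 m and linear speed of spoon2 below 0.02 m/s) or (angle between spoon3's own x axis and vertical below 0.6 rad and horizontal distance between spoon3 and jar0 below 0.03 m and z of spoon3 in the frame of jar0 between 0.055 and 0.11 m and linear speed of spoon3 below 0.02 m/s)) and ((z of lid0 in the frame of jar0 between 0.086 and 0.094 m and horizontal distance between lid0 and jar0 below 0.006 m and angle between lid0's own z axis and vertical below 0.08 rad and linear speed of lid0 below 0.02 m/s and (horizontal distance between lid0_notch and spoon0 below 0.02 m or horizontal distance between lid0_notch and spoon1 below 0.02 m or horizontal distance between lid0_notch and spoon2 below 0.02 m or horizontal distance between lid0_notch and spoon3 below 0.02 m)) or (z of lid1 in the frame of jar0 between 0.086 and 0.094 m and horizontal distance between lid1 and jar0 below 0.006 m and angle between lid1's own z axis and vertical below 0.08 rad and linear speed of lid1 below 0.02 m/s and (horizontal distance between lid1_notch and spoon0 below 0.02 m or horizontal distance between lid1_notch and spoon1 below 0.02 m or horizontal distance between lid1_notch and spoon2 below 0.02 m or horizontal distance between lid1_notch and spoon3 below 0.02 m)) or (z of lid2 in the frame of jar0 between 0.086 and 0.094 m and horizontal distance between lid2 and jar0 below 0.006 m and angle between lid2's own z axis and vertical below 0.08 rad and linear speed of lid2 below 0.02 m/s and (horizontal distance between lid2_notch and spoon0 below 0.02 m or horizontal distance between lid2_notch and spoon1 below 0.02 m or horizontal distance between lid2_notch and spoon2 below 0.02 m or horizontal distance between lid2_notch and spoon3 below 0.02 m)) or (z of lid3 in the frame of jar0 between 0.086 and 0.094 m and horizontal distance between lid3 and jar0 below 0.006 m and angle between lid3's own z axis and vertical below 0.08 rad and linear speed of lid3 below 0.02 m/s and (horizontal distance between lid3_notch and spoon0 below 0.02 m or horizontal distance between lid3_notch and spoon1 below 0.02 m or horizontal distance between lid3_notch and spoon2 below 0.02 m or horizontal distance between lid3_notch and spoon3 below 0.02 m))) and ((angle between spoon0's own x axis and vertical below 0.6 rad and horizontal distance between spoon0 and jar1 below 0.03 m and z of spoon0 in the frame of jar1 between 0.055 and 0.11 m and linear speed of spoon0 below 0.02 m/s) or (angle between spoon1's own x axis and vertical below 0.6 rad and horizontal distance between spoon1 and jar1 below 0.03 m and z of spoon1 in the frame of jar1 between 0.055 and 0.11 m and linear speed of spoon1 below 0.02 m/s) or (angle between spoon2's own x axis and vertical below 0.6 rad and horizontal distance between spoon2 and jar1 below 0.03 m and z of spoon2 in the frame of jar1 between 0.055 and 0.11 m and linear speed of spoon2 below 0.02 m/s) or (angle between spoon3's own x axis and vertical below 0.6 rad and horizontal distance between spoon3 and jar1 below 0.03 m and z of spoon3 in the frame of jar1 between 0.055 and 0.11 m and linear speed of spoon3 below 0.02 m/s)) and ((z of lid0 in the frame of jar1 between 0.086 and 0.094 m and horizontal distance between lid0 and jar1 below 0.006 m and angle between lid0's own z axis and vertical below 0.08 rad and linear speed of lid0 below 0.02 m/s and (horizontal distance between lid0_notch and spoon0 below 0.02 m or horizontal distance between lid0_notch and spoon1 below 0.02 m or horizontal distance between lid0_notch and spoon2 below 0.02 m or horizontal distance between lid0_notch and spoon3 below 0.02 m)) or (z of lid1 in the frame of jar1 between 0.086 and 0.094 m and horizontal distance between lid1 and jar1 below 0.006 m and angle between lid1's own z axis and vertical below 0.08 rad and linear speed of lid1 below 0.02 m/s and (horizontal distance between lid1_notch and spoon0 below 0.02 m or horizontal distance between lid1_notch and spoon1 below 0.02 m or horizontal distance between lid1_notch and spoon2 below 0.02 m or horizontal distance between lid1_notch and spoon3 below 0.02 m)) or (z of lid2 in the frame of jar1 between 0.086 and 0.094 m and horizontal distance between lid2 and jar1 below 0.006 m and angle between lid2's own z axis and vertical below 0.08 rad and linear speed of lid2 below 0.02 m/s and (horizontal distance between lid2_notch and spoon0 below 0.02 m or horizontal distance between lid2_notch and spoon1 below 0.02 m or horizontal distance between lid2_notch and spoon2 below 0.02 m or horizontal distance between lid2_notch and spoon3 below 0.02 m)) or (z of lid3 in the frame of jar1 between 0.086 and 0.094 m and horizontal distance between lid3 and jar1 below 0.006 m and angle between lid3's own z axis and vertical below 0.08 rad and linear speed of lid3 below 0.02 m/s and (horizontal distance between lid3_notch and spoon0 below 0.02 m or horizontal distance between lid3_notch and spoon1 below 0.02 m or horizontal distance between lid3_notch and spoon2 below 0.02 m or horizontal distance between lid3_notch and spoon3 below 0.02 m))) and ((angle between spoon0's own x axis and vertical below 0.6 rad and horizontal distance between spoon0 and jar2 below 0.03 m and z of spoon0 in the frame of jar2 between 0.055 and 0.11 m and linear speed of spoon0 below 0.02 m/s) or (angle between spoon1's own x axis and vertical below 0.6 rad and horizontal distance between spoon1 and jar2 below 0.03 m and z of spoon1 in the frame of jar2 between 0.055 and 0.11 m and linear speed of spoon1 below 0.02 m/s) or (angle between spoon2's own x axis and vertical below 0.6 rad and horizontal distance between spoon2 and jar2 below 0.03 m and z of spoon2 in the frame of jar2 between 0.055 and 0.11 m and linear speed of spoon2 below 0.02 m/s) or (angle between spoon3's own x axis and vertical below 0.6 rad and horizontal distance between spoon3 and jar2 below 0.03 m and z of spoon3 in the frame of jar2 between 0.055 and 0.11 m and linear speed of spoon3 below 0.02 m/s)) and ((z of lid0 in the frame of jar2 between 0.086 and 0.094 m and horizontal distance between lid0 and jar2 below 0.006 m and angle between lid0's own z axis and vertical below 0.08 rad and linear speed of lid0 below 0.02 m/s and (horizontal distance between lid0_notch and spoon0 below 0.02 m or horizontal distance between lid0_notch and spoon1 below 0.02 m or horizontal distance between lid0_notch and spoon2 below 0.02 m or horizontal distance between lid0_notch and spoon3 below 0.02 m)) or (z of lid1 in the frame of jar2 between 0.086 and 0.094 m and horizontal distance between lid1 and jar2 below 0.006 m and angle between lid1's own z axis and vertical below 0.08 rad and linear speed of lid1 below 0.02 m/s and (horizontal distance between lid1_notch and spoon0 below 0.02 m or horizontal distance between lid1_notch and spoon1 below 0.02 m or horizontal distance between lid1_notch and spoon2 below 0.02 m or horizontal distance between lid1_notch and spoon3 below 0.02 m)) or (z of lid2 in the frame of jar2 between 0.086 and 0.094 m and horizontal distance between lid2 and jar2 below 0.006 m and angle between lid2's own z axis and vertical below 0.08 rad and linear speed of lid2 below 0.02 m/s and (horizontal distance between lid2_notch and spoon0 below 0.02 m or horizontal distance between lid2_notch and spoon1 below 0.02 m or horizontal distance between lid2_notch and spoon2 below 0.02 m or horizontal distance between lid2_notch and spoon3 below 0.02 m)) or (z of lid3 in the frame of jar2 between 0.086 and 0.094 m and horizontal distance between lid3 and jar2 below 0.006 m and angle between lid3's own z axis and vertical below 0.08 rad and linear speed of lid3 below 0.02 m/s and (horizontal distance between lid3_notch and spoon0 below 0.02 m or horizontal distance between lid3_notch and spoon1 below 0.02 m or horizontal distance between lid3_notch and spoon2 below 0.02 m or horizontal distance between lid3_notch and spoon3 below 0.02 m))) and ((angle between spoon0's own x axis and vertical below 0.6 rad and horizontal distance between spoon0 and jar3 below 0.03 m and z of spoon0 in the frame of jar3 between 0.055 and 0.11 m and linear speed of spoon0 below 0.02 m/s) or (angle between spoon1's own x axis and vertical below 0.6 rad and horizontal distance between spoon1 and jar3 below 0.03 m and z of spoon1 in the frame of jar3 between 0.055 and 0.11 m and linear speed of spoon1 below 0.02 m/s) or (angle between spoon2's own x axis and vertical below 0.6 rad and horizontal distance between spoon2 and jar3 below 0.03 m and z of spoon2 in the frame of jar3 between 0.055 and 0.11 m and linear speed of spoon2 below 0.02 m/s) or (angle between spoon3's own x axis and vertical below 0.6 rad and horizontal distance between spoon3 and jar3 below 0.03 m and z of spoon3 in the frame of jar3 between 0.055 and 0.11 m and linear speed of spoon3 below 0.02 m/s)) and ((z of lid0 in the frame of jar3 between 0.086 and 0.094 m and horizontal distance between lid0 and jar3 below 0.006 m and angle between lid0's own z axis and vertical below 0.08 rad and linear speed of lid0 below 0.02 m/s and (horizontal distance between lid0_notch and spoon0 below 0.02 m or horizontal distance between lid0_notch and spoon1 below 0.02 m or horizontal distance between lid0_notch and spoon2 below 0.02 m or horizontal distance between lid0_notch and spoon3 below 0.02 m)) or (z of lid1 in the frame of jar3 between 0.086 and 0.094 m and horizontal distance between lid1 and jar3 below 0.006 m and angle between lid1's own z axis and vertical below 0.08 rad and linear speed of lid1 below 0.02 m/s and (horizontal distance between lid1_notch and spoon0 below 0.02 m or horizontal distance between lid1_notch and spoon1 below 0.02 m or horizontal distance between lid1_notch and spoon2 below 0.02 m or horizontal distance between lid1_notch and spoon3 below 0.02 m)) or (z of lid2 in the frame of jar3 between 0.086 and 0.094 m and horizontal distance between lid2 and jar3 below 0.006 m and angle between lid2's own z axis and vertical below 0.08 rad and linear speed of lid2 below 0.02 m/s and (horizontal distance between lid2_notch and spoon0 below 0.02 m or horizontal distance between lid2_notch and spoon1 below 0.02 m or horizontal distance between lid2_notch and spoon2 below 0.02 m or horizontal distance between lid2_notch and spoon3 below 0.02 m)) or (z of lid3 in the frame of jar3 between 0.086 and 0.094 m and horizontal distance between lid3 and jar3 below 0.006 m and angle between lid3's own z axis and vertical below 0.08 rad and linear speed of lid3 below 0.02 m/s and (horizontal distance between lid3_notch and spoon0 below 0.02 m or horizontal distance between lid3_notch and spoon1 below 0.02 m or horizontal distance between lid3_notch and spoon2 below 0.02 m or horizontal distance between lid3_notch and spoon3 below 0.02 m)))); the robot touches nothing.
It fails at once if a jar is knocked over (angle between any of jar0, jar1, jar2, jar3's own z axis and vertical above 0.7 rad).
It fails at once if another thing on the table is shoved more than 4 cm or knocked over (distance of any of cork_a, cork_b, mill, corkscrew, espresso, tealight from where it was at the start of the episode above 0.04 m or angle between any of cork_a, cork_b, mill, corkscrew, espresso, tealight's own z axis and vertical above 0.6 rad).
Of jar0, jar1, jar2, jar3 only 3 to 4 are there at a start; the rules pass over those that are not, and their reading is None.
At some moment in a run one of spoon0, spoon1, spoon2, spoon3, lid0, lid1, lid2, lid3 may be knocked a few centimetres aside while the robot is not near it.
Once in a run the grip may slacken for a moment while it holds something.
It also fails if it takes over 210 s, if anything falls off the work surface, if the arm or the gripper's body presses on something with over 40 N, if the wrist force passes 120 N, or if a joint passes its speed limit or range.

### The arm

A 6-joint arm with a two-finger parallel gripper is mounted at the origin on the work surface. World frame = base frame: x ahead of the robot, y to its left, z up, the work surface at z = 0. Lengths are in m, angles in rad, forces in N, time in s.
With the tool pointing down it reaches from about 0.35 to 0.975 m from the base axis. Payload 4.9 kg.
Tool frame: the origin (TCP) lies at the very end of the fingers, on their centre line; the grasp point (between the pads) lies 19 mm behind it; z points along the fingers, y is the line along which they close (so a half turn about z gives the same grasp; the last joint's range is limited). The gripper opens to 85 mm and grips with 20 to 120 N. Pads are 22 mm wide; open, the fingers measure 114 mm over their backs; the gripper's body (76 mm by 85 mm) begins 54 mm behind the grasp point. The pads swing forward as they close: fully open they stand 13 mm farther back than shut.
Start: joints at [0.987, 0.053, 1.613, -0, 1.476, -0.119], TCP at [0.28, 0.559, 0.231] pointing down, gripper open.
Joint ranges: [-3.01, 3.01], [-1.01, 2.22], [0.06, 2.58], [-1.02, 4.17], [0.09, 2.62], [-3.14, 3.14]. Speed limits (rad/s): [2.57, 2.57, 3.14, 3.14, 3.14, 3.14].

### API

Orientations are given as a rotation vector (axis times angle).
In Python, from station import get_obs, optics, ctrl gives the robot as it stands.
- The arm moves only by the shell command python3 -m pendant 'ROWS' [FORCE]. ROWS is JSON, a list of rows, each a list of 3 entries, a list of its own where there are three numbers: the shift along the tool's x, y, z in mm, then the turn, a rotation vector about the tool's x, y, z in rad, then the opening, from 0 (shut) to 1 (fully open). A call has 1 to 12 rows; each row shifts and turns the commanded pose from where the row before left it, along the tool's axes as they then stand; what a row does not reach is not made up. A row lasts 1/12 s, in which the tool goes at most 41.7 mm and 7.16 degrees, less where a joint would pass 70% of its speed; a pose out of reach is approached as far as the arm can. A call is refused whole if a number of a shift passes 41.7 or a number of a turn 0.125, either way. A call with a gripper value outside its range is refused whole. The fingers move at their own pace and stop on an object; FORCE is the grip in N (left out, the last holds). Time passes only in rows, so rows that do not move let the fingers close. It gives the time, the measured TCP pose, the force, the opening and the grip force at its end, in the units of the state.
- get_obs(): the state, without advancing time (a new reading comes with each control period).
- optics.get_image(name): name is "scene" or "side" or "wrist"; returns the picture (400x640x3 uint8, red, green, blue); there is no depth.
- optics.camera_model(name): a dict with "fx", "fy", "cx", "cy" (pixels), "cam_to_world" (4x4, takes a point from camera to world coordinates). Camera axes: x right, y up, looking along -z (the intrinsics and any distortion apply to the point x, -y, -z); pixel columns grow to the right and rows downward; lengths in m; the calibration is good to about 2 mm. The wrist camera is an equidistant fisheye: a pixel r from the principal point sees the ray r / f radians off the axis. A picture is of the moment at which its call begins: read the wrist's pose just before it. camera_model takes no time and is no camera call; for the wrist camera it gives the pose at the moment of the call.
- ctrl.finish_job(): hands the job in; it is judged then, once.
The state is a dict: "t": time; "q": joint angles; "dq": joint speeds; "effort": joint torques, N m; "tool_pos": TCP position; "tool_rot": TCP orientation; "contact_force": force on the tool from outside, world axes, zero at the start; "wrist_torque": the same for the moment, N m; "opening": finger opening in m; "grip_force": force on a finger pad.
Only numpy, scipy, OpenCV 4.12 (cv2) and the standard library are available. Lean on these libraries where they do the work, as an engineer would, in place of code of your own. Each camera call takes 0.05 s, during which the arm holds its last target. There are 200 camera calls.

## Working session

There is one attempt and no reset: what is moved stays moved. The work goes in short steps, Python scripts to look and compute and a shell command to move; the robot and the scene stay as the last step left them, time stands still between calls to the robot, and variables do not carry over. Pictures are saved under pics/ and viewed, at most 14 in all, crops included, and the job is handed in when it is done.

```bash
ls; mkdir -p pics
cat > h.py <<'E'
import numpy as np, cv2
from station import get_obs, optics, ctrl
from scipy.spatial.transform import Rotation as R
def snap(n, f=None):
    im=optics.get_image(n)
    if f: cv2.imwrite('pics/'+f, im[:,:,::-1])
    return im
E
python3 - <<'E'
from h import *
for n in ['scene','side','wrist']:
    m=optics.camera_model(n); print(n,{k:(np.round(v,3).tolist()) for k,v in m.items() if not isinstance(v,str)})
    snap(n,n+'0.png')
o=get_obs(); print({k:np.round(v,3) for k,v in o.items()})
E
```

```text
pics
scene {'fx': 426.017, 'fy': 426.017, 'cx': 317.458, 'cy': 199.77, 'cam_to_world': [[0.81, -0.442, 0.386, 0.993], [0.586, 0.588, -0.557, -0.571], [0.02, 0.677, 0.736, 0.793], [0.0, 0.0, 0.0, 1.0]]}
side {'fx': 508.819, 'fy': 508.819, 'cx': 323.316, 'cy': 197.072, 'cam_to_world': [[-0.952, 0.148, -0.268, 0.239], [-0.306, -0.483, 0.82, 1.147], [-0.008, 0.863, 0.505, 0.73], [0.0, 0.0, 0.0, 1.0]]}
wrist {'fx': 309.707, 'fy': 309.707, 'cx': 314.492, 'cy': 196.082, 'cam_to_world': [[0.448, -0.859, -0.248, 0.218], [0.894, 0.43, 0.126, 0.591], [-0.001, -0.278, 0.96, 0.373], [0.0, 0.0, 0.0, 1.0]]}
{'t': np.float64(0.15), 'q': array([ 0.987,  0.053,  1.614,  0.   ,  1.476, -0.119]), 'dq': array([-0.001, -0.003, -0.003, -0.002,  0.002, -0.002]), 'effort': array([ 1.0000e-03, -3.9424e+01, -3.7072e+01, -0.0000e+00,  5.0000e-03,
       -0.0000e+00]), 'tool_pos': array([0.28 , 0.558, 0.23 ]), 'tool_rot': array([-7.230e-01, -3.057e+00,  2.000e-03]), 'contact_force': array([ 0.389,  1.185, -0.574]), 'wrist_torque': array([ 0.015, -0.022,  0.019]), 'grip_force': np.float64(0.0), 'opening': np.float64(0.086)}
```

View pics/scene0.png

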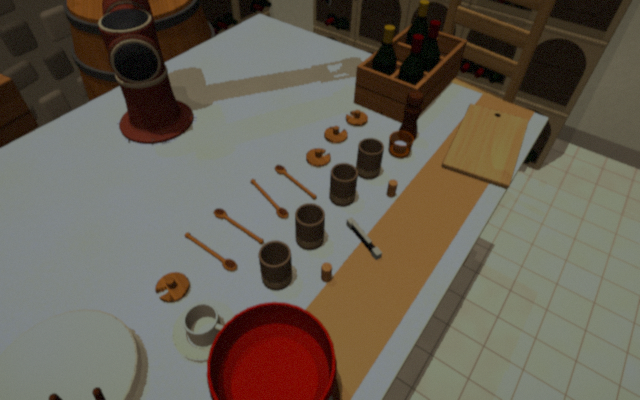

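View pics/side0.png

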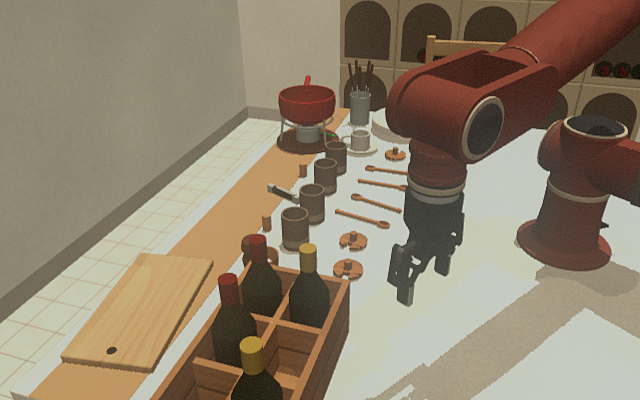

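```bash
cat >> h.py <<'E'
def ray(n,u,v,m=None):
    m=m or optics.camera_model(n); T=np.array(m['cam_to_world'])
    x=(u-m['cx'])/m['fx']; y=(v-m['cy'])/m['fy']
    if n=='wrist':
        r=np.hypot(x,y); s=np.sin(r)/r if r>1e-9 else 1; d=np.array([x*s,-y*s,-np.cos(r)])
    else: d=np.array([x,-y,-1.])
    return T[:3,3], T[:3,:3]@d
def plane(n,u,v,z,m=None):
    o,d=ray(n,u,v,m); return o+d*(z-o[2])/d[2]
E
python3 - <<'E'
from h import *
for nm,u,v,z in [('jarA',276,250,.09),('jarB',310,214,.09),('jarC',344,172,.09),('jarD',370,147,.09),('lidA',172,287,.013),('lidB',318,157,.013),('lidC',336,134,.013),('lidD',357,117,.013),
 ('s1h',186,236,.007),('s1b',231,265,.007),('s2h',262,241,.007),('s2b',218,213,.007),('s3h',252,182,.007),('s3b',283,213,.007),('s4h',315,197,.007),('s4b',280,170,.007),('corkA',326,278,0),('corkB',392,196,0),('cup',204,335,0),('tea',400,155,0),('mill',410,137,0),('cratecorner',357,100,0),('pot',270,365,.1)]:
    p=plane('scene',u,v,z); print(nm,np.round(p,3),round(float(np.hypot(*p[:2])),3))
E
```

```text
jarA [ 0.639 -0.2    0.09 ] 0.669
jarB [ 0.636 -0.082  0.09 ] 0.642
jarC [0.622 0.073 0.09 ] 0.627
jarD [0.625 0.19  0.09 ] 0.653
lidA [ 0.487 -0.361  0.013] 0.607
lidB [0.492 0.15  0.013] 0.514
lidC [0.475 0.263 0.013] 0.543
lidD [0.48  0.369 0.013] 0.605
s1h [ 0.405 -0.25   0.007] 0.476
s1b [ 0.544 -0.246  0.007] 0.597
s2h [ 0.555 -0.156  0.007] 0.576
s2b [ 0.414 -0.156  0.007] 0.442
s3h [ 0.408 -0.027  0.007] 0.409
s3b [ 0.54  -0.061  0.007] 0.543
s4h [0.571 0.028 0.007] 0.571
s4b [0.438 0.052 0.007] 0.441
corkA [ 0.727 -0.146  0.   ] 0.742
corkB [ 0.723  0.155 -0.   ] 0.739
cup [ 0.611 -0.393  0.   ] 0.726
tea [ 0.663  0.308 -0.   ] 0.731
mill [0.648 0.397 0.   ] 0.76
cratecorner [0.422 0.462 0.   ] 0.626
pot [ 0.782 -0.388  0.1  ] 0.873
```

View pics/wrist0.png

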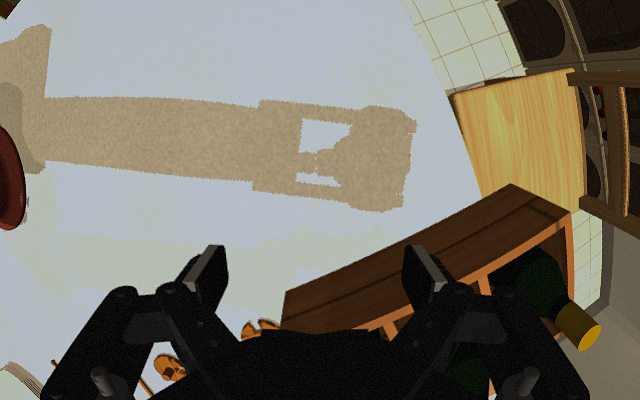

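```bash
cat >> h.py <<'E'
def rot(yaw,tilt=0):
    "tool x at azimuth yaw when down; tilt about tool y, + swings z towards x (rad)"
    x=np.array([np.cos(yaw),np.sin(yaw),0]); z=np.array([0,0,-1.])
    return R.from_matrix(np.c_[x,np.cross(z,x),z])*R.from_euler('y',tilt)
def twist(p0,r0,p1,r1,N,flip=0):
    rel=r0.inv()*r1; w=rel.as_rotvec()
    if flip: w=w*(1-2*np.pi/np.linalg.norm(w))
    w=w/N; P=r0.inv().apply(np.array(p1)-p0)
    A=sum(R.from_rotvec(w*k).as_matrix() for k in range(N))
    return np.linalg.solve(A,P)*1000,w
def plan(*wps,p0=None,r0=None):
    "each waypoint (pos,yaw,tilt[,flip]); prints N equal rows"
    o=get_obs(); p=o['tool_pos'] if p0 is None else p0; r=R.from_rotvec(o['tool_rot']) if r0 is None else r0
    for w in wps:
        r1=rot(w[1],w[2])
        for N in range(1,60):
            v,t=twist(p,r,w[0],r1,N,len(w)>3 and w[3])
            if np.abs(v).max()<40 and np.linalg.norm(v)<40 and np.linalg.norm(t)<.122: break
        print(N,'x [[%.1f,%.1f,%.1f],[%.4f,%.4f,%.4f]]'%(*v,*t),'-> ',np.round(w[0],3)); p,r=np.array(w[0]),r1
def st():
    o=get_obs(); r=R.from_rotvec(o['tool_rot']).as_matrix()
    print('t%.2f'%o['t'],'p',np.round(o['tool_pos'],4),'yaw',round(float(np.arctan2(r[1,0],r[0,0])),3),'z',np.round(r[:,2],3),'q',np.round(o['q'],2),'op %.4f gf %.1f'%(o['opening'],o['grip_force']),'F',np.round(o['contact_force'],1))
E
python3 - <<'E'
from h import *
st()
plan(([.42,.0,.36],0.,0))
plan(([.42,.0,.36],0.,0,1))
E
```

```text
t0.15 p [0.2799 0.5583 0.2303] yaw 2.677 z [-0.001 -0.001 -1.   ] q [ 0.99  0.05  1.61  0.    1.48 -0.12] op 0.0856 gf 0.0 F [ 0.4  1.2 -0.6]
22 x [[-32.9,14.6,-5.9],[-0.0000,0.0001,0.1217]] ->  [0.42 0.   0.36]
30 x [[30.5,-18.2,-4.3],[0.0000,-0.0001,-0.1202]] ->  [0.42 0.   0.36]
```

```bash
python3 -m pendant '[[[-25,-29,-8.7],[0,0,0],1],[[-25,-29,-8.7],[0,0,0],1],[[-25,-29,-8.7],[0,0,0],1],[[-25,-29,-8.7],[0,0,0],1],[[-25,-29,-8.7],[0,0,0],1],[[-25,-29,-8.7],[0,0,0],1],[[-25,-29,-8.7],[0,0,0],1],[[-25,-29,-8.7],[0,0,0],1],[[-25,-29,-8.7],[0,0,0],1],[[-25,-29,-8.7],[0,0,0],1],[[-25,-29,-8.7],[0,0,0],1],[[-25,-29,-8.7],[0,0,0],1]]'
python3 -m pendant '[[[-25,-29,-8.7],[0,0,0],1],[[-25,-29,-8.7],[0,0,0],1],[[-25,-29,-8.7],[0,0,0],1],[[0,0,0],[0,0,0.122],1],[[0,0,0],[0,0,0.122],1],[[0,0,0],[0,0,0.122],1],[[0,0,0],[0,0,0.122],1],[[0,0,0],[0,0,0.122],1],[[0,0,0],[0,0,0.122],1],[[0,0,0],[0,0,0.122],1],[[0,0,0],[0,0,0.122],1],[[0,0,0],[0,0,0.122],1]]'
python3 -m pendant '[[[0,0,0],[0,0,0.122],1],[[0,0,0],[0,0,0.122],1],[[0,0,0],[0,0,0.122],1],[[0,0,0],[0,0,0.122],1],[[0,0,0],[0,0,0.122],1],[[0,0,0],[0,0,0.122],1],[[0,0,0],[0,0,0.122],1],[[0,0,0],[0,0,0.122],1],[[0,0,0],[0,0,0.122],1],[[0,0,0],[0,0,0.122],1],[[0,0,0],[0,0,0.122],1],[[0,0,0],[0,0,0.122],1]]'
python3 - <<'E'
from h import *
st(); snap('wrist','w1.png')
m=optics.camera_model('wrist'); print(np.round(m['cam_to_world'],4).tolist())
E
```

```text
t: 1.15
tool_pos: [0.3921, 0.1114, 0.336]
tool_rot: [0.723, 3.057, 0.0]
contact_force: [1.7, -0.4, -0.1]
opening: 0.0857
grip_force: 0.0
t: 2.15
tool_pos: [0.4202, 0.0018, 0.3615]
tool_rot: [-2.219, -2.223, 0.0]
contact_force: [0.1, 0.0, -0.1]
opening: 0.0854
grip_force: 0.0
t: 3.15
tool_pos: [0.4202, 0.0018, 0.3614]
tool_rot: [-3.137, -0.171, 0.001]
contact_force: [0.3, -0.1, 0.3]
opening: 0.0855
grip_force: 0.0
t3.15 p [0.4202 0.0018 0.3614] yaw 0.109 z [-0.001  0.    -1.   ] q [-0.17 -0.5   1.87  0.    1.77  1.29] op 0.0855 gf 0.0 F [ 0.3 -0.1  0.3]
[[0.1049, 0.9557, 0.2751, 0.4914], [-0.9945, 0.1009, 0.0287, 0.0097], [-0.0003, -0.2766, 0.961, 0.5039], [0.0, 0.0, 0.0, 1.0]]
```

View pics/w1.png

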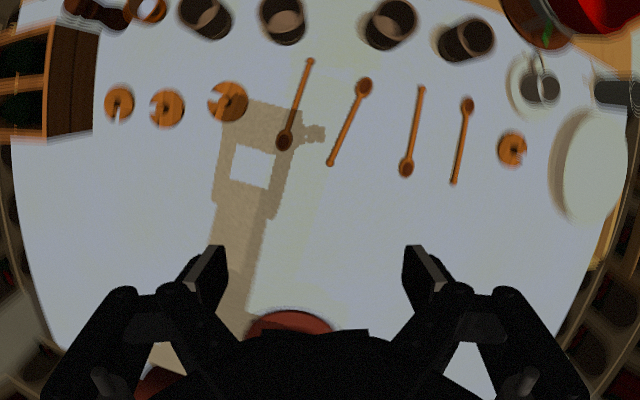

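```bash
cat >> h.py <<'E'
from scipy.optimize import least_squares
def proj(n,pts,z,m): return np.array([plane(n,u,v,z,m)[:2] for u,v in pts])
def wood(im):
    h=cv2.cvtColor(im,cv2.COLOR_RGB2HSV)
    return ((h[...,0]<22)&(h[...,1]>110)&(h[...,2]>50)).astype(np.uint8)
def circ(P,r=None):
    c,r0=cv2.minEnclosingCircle(P.astype(np.float32)*1000); return np.array(c)/1000,r0/1000
def lid(n,cnt,m,zt=.013):
    "centre, radius, notch yaw of a lid contour (disc top at zt)"
    P=proj(n,cnt[:,0,:].astype(float),zt,m); c,r=circ(P)
    hull=cv2.convexHull(cnt,returnPoints=False); d=cv2.convexityDefects(cnt,hull)
    d=d[d[:,0,3].argmax(),0]; q=P[d[2]]; mid=(P[d[0]]+P[d[1]])/2
    return c,r,np.arctan2(*(mid-c)[::-1]),np.linalg.norm(q-c),np.arctan2(*(q-c)[::-1])
def spoon(n,cnt,m,z=.007):
    mk=np.zeros((400,640),np.uint8); cv2.drawContours(mk,[cnt],-1,1,-1)
    v,u=np.nonzero(mk); P=proj(n,np.c_[u,v].astype(float),z,m)
    c=P.mean(0); a=np.linalg.svd(P-c,full_matrices=False)[2][0]; s=(P-c)@a; lo,hi=s.min(),s.max()
    t=(P-c)@np.array([-a[1],a[0]]); 
    wl=np.ptp(t[s<lo+.035]); wh=np.ptp(t[s>hi-.035])
    e0,e1=c+a*lo,c+a*hi
    if wl<wh: e0,e1=e1,e0
    d=(e1-e0)/np.linalg.norm(e1-e0); return e0,e1,np.linalg.norm(e1-e0),np.arctan2(d[1],d[0]),max(wl,wh)
def jarfit(n,mask,m,z=.09,r=.033):
    cnt=max(cv2.findContours(mask,cv2.RETR_EXTERNAL,cv2.CHAIN_APPROX_NONE)[0],key=cv2.contourArea)
    P=proj(n,cnt[:,0,:].astype(float),z,m); cam=np.array(m['cam_to_world'])[:2,3]
    c=P.mean(0)
    for _ in range(5):
        d=(c-cam)/np.linalg.norm(c-cam); Q=P[(P-c)@d>0.005]
        s=least_squares(lambda x:np.hypot(*(Q-x).T)-r,c,loss='soft_l1',f_scale=.002); c=s.x
    return c,np.std(s.fun),len(Q)
E
python3 - <<'E'
from h import *
im=cv2.imread('pics/w1.png')[:,:,::-1].copy(); m=optics.camera_model('wrist')
cs=[c for c in cv2.findContours(wood(im)[:230],cv2.RETR_EXTERNAL,cv2.CHAIN_APPROX_NONE)[0] if cv2.contourArea(c)>150]
for c in cs:
    x,y,w,h=cv2.boundingRect(c)
    if y<40 or w>60 : continue
    if max(w,h)>55: e0,e1,L,yaw,wd=spoon('wrist',c,m); print('spoon',(x,y,w,h),'bowl',e0.round(4),'hand',e1.round(4),'L%.3f yaw %.3f w%.3f'%(L,yaw,wd))
    else: print('lid',(x,y,w,h),[np.round(k,4) for k in lid('wrist',c,m)])
g=im.max(2); dark=((g<95)).astype(np.uint8)
for nm,(x,y) in dict(D=(208,18),C=(283,20),B=(390,24),A=(466,40)).items():
    k=np.zeros_like(dark); k[max(0,y-34):y+36,x-36:x+36]=dark[max(0,y-34):y+36,x-36:x+36]
    n,l,s,_=cv2.connectedComponentsWithStats(k); 
    mk=(l==1+s[1:,4].argmax()).astype(np.uint8); print(nm,s[1+s[1:,4].argmax()],jarfit('wrist',mk,m))
E
```

```text
lid (602, 191, 23, 39) [array([ 0.3882, -0.7636]), np.float64(0.0589), np.float64(-0.5874), np.float64(0.0238), np.float64(-1.9424)]
lid (497, 134, 30, 31) [array([ 0.4805, -0.3564]), np.float64(0.0354), np.float64(-1.8834), np.float64(0.0193), np.float64(-2.0319)]
spoon (451, 99, 23, 85) bowl [ 0.55  -0.249] hand [ 0.3988 -0.2463] L0.151 yaw 3.124 w0.025
lid (151, 90, 34, 37) [array([0.479 , 0.2606]), np.float64(0.0342), np.float64(1.6271), np.float64(0.0213), np.float64(1.1009)]
lid (104, 88, 30, 32) [array([0.4856, 0.365 ]), np.float64(0.0353), np.float64(2.9038), np.float64(0.0047), np.float64(-2.5745)]
spoon (399, 86, 26, 91) bowl [ 0.4    -0.1515] hand [ 0.5543 -0.1603] L0.155 yaw -0.057 w0.025
lid (208, 82, 40, 40) [array([0.4931, 0.1506]), np.float64(0.0338), np.float64(1.2442), np.float64(0.0144), np.float64(0.6161)]
spoon (326, 77, 46, 90) bowl [ 0.5532 -0.0687] hand [ 0.4029 -0.0214] L0.158 yaw 2.837 w0.024
spoon (276, 58, 38, 93) bowl [0.4204 0.0581] hand [0.5734 0.0242] L0.157 yaw -0.219 w0.026
D [ 178    0   55   41 1555] (array([0.61007131, 0.18804883]), np.float64(0.006088475736816408), 53)
C [ 259    0   47   46 1293] (array([0.61011914, 0.0665151 ]), np.float64(0.0032318181941623373), 68)
B [ 363    0   54   51 1773] (array([ 0.62870603, -0.08368703]), np.float64(0.0016438664659922328), 58)
A [ 436   18   58   46 1925] (array([ 0.63422841, -0.20680555]), np.float64(0.0017197893010032937), 53)
```

Run:
```python
from h import *
plan(([.541,.0314,.06],-.219,0),([.541,.0314,.003],-.219,0))
```

```text
9 x [[13.4,-3.8,33.5],[-0.0000,0.0001,0.0360]] ->  [0.541 0.031 0.06 ]
2 x [[0.0,0.0,28.5],[0.0000,0.0000,0.0000]] ->  [0.541 0.031 0.003]
```

```bash
python3 -m pendant '[[[13.4,-3.8,33.5],[0,0,0.036],0.5],[[13.4,-3.8,33.5],[0,0,0.036],0.5],[[13.4,-3.8,33.5],[0,0,0.036],0.5],[[13.4,-3.8,33.5],[0,0,0.036],0.5],[[13.4,-3.8,33.5],[0,0,0.036],0.5],[[13.4,-3.8,33.5],[0,0,0.036],0.5],[[13.4,-3.8,33.5],[0,0,0.036],0.5],[[13.4,-3.8,33.5],[0,0,0.036],0.5],[[13.4,-3.8,33.5],[0,0,0.036],0.5],[[0,0,28.5],[0,0,0],0.5],[[0,0,28.5],[0,0,0],0.5],[[0,0,0],[0,0,0],0.5]]' 60 | grep -v rot
python3 -m pendant '[[[0,0,0],[0,0,0],0],[[0,0,0],[0,0,0],0],[[0,0,0],[0,0,0],0],[[0,0,0],[0,0,0],0],[[0,0,0],[0,0,0],0],[[0,0,0],[0,0,0],0]]' | grep -v rot
python3 - <<'E'
from h import *
st()
E
```

```text
t: 4.2
tool_pos: [0.5407, 0.0323, 0.0002]
contact_force: [0.2, 0.7, -0.2]
opening: 0.0429
grip_force: 0.0
t: 4.7
tool_pos: [0.5416, 0.0322, 0.0038]
contact_force: [-0.3, -0.9, 0.5]
opening: 0.0069
grip_force: 58.7
t4.70 p [0.5416 0.0322 0.0038] yaw -0.209 z [ 0.001 -0.    -1.   ] q [-0.08  0.12  1.96 -0.    1.07  1.7 ] op 0.0069 gf 58.7 F [-0.3 -0.9  0.5]
```

Run:
```python
from h import *
o=get_obs();p=o['tool_pos'];
plan((p+[0,0,.06],-.209,0),([.46,.03,.27],0,.5),([.46,.05,.27],0,1.22))
```

```text
2 x [[0.0,-0.0,-30.0],[-0.0000,-0.0004,0.0001]] ->  [0.542 0.032 0.064]
6 x [[-6.1,1.4,-36.8],[0.0087,0.0830,-0.0341]] ->  [0.46 0.03 0.27]
6 x [[0.0,-3.3,0.0],[0.0000,0.1200,0.0000]] ->  [0.46 0.05 0.27]
```

```bash
python3 -m pendant '[[[0,0,-30],[0,0,0],0],[[0,0,-30],[0,0,0],0],[[-6.1,1.4,-36.8],[0.0087,0.083,-0.0341],0],[[-6.1,1.4,-36.8],[0.0087,0.083,-0.0341],0],[[-6.1,1.4,-36.8],[0.0087,0.083,-0.0341],0],[[-6.1,1.4,-36.8],[0.0087,0.083,-0.0341],0],[[-6.1,1.4,-36.8],[0.0087,0.083,-0.0341],0],[[-6.1,1.4,-36.8],[0.0087,0.083,-0.0341],0],[[0,0,0],[0,0,0],0],[[0,0,0],[0,0,0],0]]' | grep -v rot
python3 - <<'E'
from h import *
st(); snap('wrist','w2.png')
E
```

```text
t: 5.53
tool_pos: [0.4599, 0.0301, 0.2756]
contact_force: [-0.8, 0.9, -1.2]
opening: 0.0068
grip_force: 58.9
t5.53 p [0.4599 0.0301 0.2756] yaw 0.0 z [ 0.49  -0.002 -0.872] q [-0.14 -0.78  2.23  0.07  1.19  1.43] op 0.0068 gf 58.9 F [-0.8  0.9 -1.2]
```

View pics/w2.png

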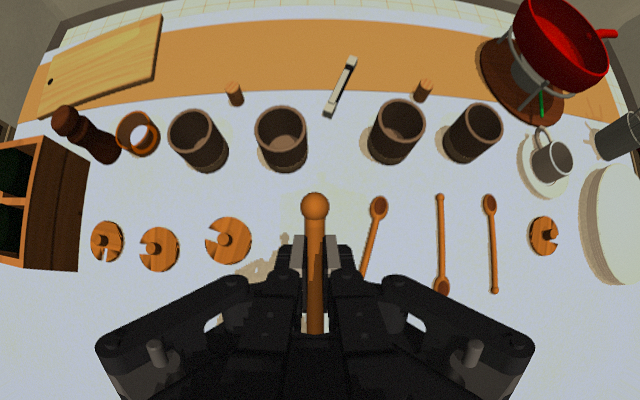

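Run:
```python
from h import *
im=cv2.imread('pics/w2.png')[:,:,::-1].copy(); m=optics.camera_model('wrist')
hs=cv2.cvtColor(im,cv2.COLOR_RGB2HSV)
print([hs[y,x].tolist() for x,y in [(198,115),(178,125),(281,112),(300,150),(397,104),(228,100),(300,100),(250,130),(350,140),(420,125),(445,150)]])
for nm,(x,y) in dict(D=(198,140),C=(281,139),B=(397,131),A=(473,133)).items():
  for th in (90,110):
    k=np.zeros((400,640),np.uint8); sl=np.s_[y-40:y+40,x-38:x+38]; k[sl]=(hs[...,2]<th)[sl]
    n,l,s,_=cv2.connectedComponentsWithStats(k); i=1+s[1:,4].argmax()
    print(nm,th,s[i].tolist(),*jarfit('wrist',(l==i).astype(np.uint8),m))
cs=[c for c in cv2.findContours(wood(im)[:300],cv2.RETR_EXTERNAL,cv2.CHAIN_APPROX_NONE)[0] if cv2.contourArea(c)>150]
for c in cs:
    x,y,w,h=cv2.boundingRect(c)
    if y<180: continue
    if max(w,h)>60: e0,e1,L,yaw,wd=spoon('wrist',c,m); print('spoon',(x,y,w,h),'bowl',e0.round(4),'hand',e1.round(4),'L%.3f yaw %.3f w%.3f'%(L,yaw,wd))
    else: print('lid',(x,y,w,h),[np.round(k,4) for k in lid('wrist',c,m)])
```

```text
[[14, 184, 36], [4, 94, 38], [14, 117, 37], [20, 131, 39], [13, 109, 42], [21, 41, 167], [100, 16, 196], [110, 25, 207], [93, 13, 195], [15, 96, 37], [16, 153, 35]]
D 90 [176, 119, 53, 55, 1195] [0.58269721 0.15681556] 0.009012901167882788 91
D 110 [175, 118, 54, 56, 1255] [0.58385096 0.15844279] 0.009603839541491877 92
C 90 [258, 108, 45, 38, 1174] [0.60961793 0.07081625] 0.0021752960176741882 62
C 110 [257, 108, 46, 39, 1247] [0.61046651 0.07108574] 0.0018643151312114532 63
B 90 [382, 101, 41, 39, 1184] [ 0.62337745 -0.0755155 ] 0.0021042133012864465 57
B 110 [381, 101, 43, 39, 1250] [ 0.62437634 -0.07588222] 0.0020018996558306998 58
A 90 [442, 109, 53, 55, 1314] [ 0.60411178 -0.16198587] 0.009040108132627385 79
A 110 [442, 108, 54, 56, 1372] [ 0.60572384 -0.16355487] 0.009509324021288172 79
lid (140, 227, 40, 45) [array([0.4693, 0.2598]), np.float64(0.035), np.float64(1.5049), np.float64(0.018), np.float64(2.0437)]
lid (90, 221, 33, 41) [array([0.4747, 0.3626]), np.float64(0.0356), np.float64(2.9482), np.float64(0.0084), np.float64(-2.9611)]
lid (205, 217, 47, 48) [array([0.4863, 0.1511]), np.float64(0.0339), np.float64(1.2474), np.float64(0.0142), np.float64(1.7694)]
lid (529, 216, 29, 40) [array([ 0.4809, -0.35  ]), np.float64(0.0355), np.float64(-1.8491), np.float64(0.0066), np.float64(0.6944)]
spoon (359, 196, 29, 83) bowl [ 0.5499 -0.0643] hand [ 0.4368 -0.0315] L0.118 yaw 2.859 w0.025
spoon (483, 195, 16, 99) bowl [ 0.5519 -0.2423] hand [ 0.3985 -0.2431] L0.153 yaw -3.136 w0.026
spoon (433, 194, 17, 103) bowl [ 0.4033 -0.1505] hand [ 0.5535 -0.1547] L0.150 yaw -0.028 w0.026
spoon (301, 192, 28, 108) bowl [0.5562 0.0309] hand [0.4078 0.0313] L0.148 yaw 3.139 w0.038
```

```bash
cat >> h.py <<'E'
def jars(n,im,m,guess,th=130,z=.09):
    out={}
    T=np.array(m['cam_to_world'])
    for nm,g in guess.items():
        w=T[:3,:3].T@(np.r_[g,.06]-T[:3,3]); 
        if n=='wrist':
            a=np.arctan2(np.hypot(w[0],w[1]),-w[2]); k=a/np.hypot(w[0],w[1]); u,v=m['cx']+m['fx']*w[0]*k, m['cy']-m['fy']*w[1]*k
        else: u,v=m['cx']-m['fx']*w[0]/w[2], m['cy']+m['fy']*w[1]/w[2]
        x,y=int(u),int(v); s=int(.085*m['fx']/np.linalg.norm(w))
        k=np.zeros((400,640),np.uint8); sl=np.s_[max(0,y-s):y+s,max(0,x-s):x+s]
        h=cv2.cvtColor(im,cv2.COLOR_RGB2HSV)
        k[sl]=(h[...,2]<th)[sl]; k=cv2.morphologyEx(k,cv2.MORPH_OPEN,np.ones((3,3)))
        cnt=max(cv2.findContours(k,cv2.RETR_EXTERNAL,cv2.CHAIN_APPROX_NONE)[0],key=cv2.contourArea)
        f=np.zeros_like(k); cv2.drawContours(f,[cnt],-1,1,-1)
        out[nm]=jarfit(n,f,m,z); c,sd,N=out[nm]; print(n,nm,cv2.boundingRect(cnt),c.round(4),'sd %.4f n%d'%(sd,N))
    return out
G=dict(D=(.612,.185),C=(.612,.071),B=(.626,-.078),A=(.63,-.203))
E
python3 -m pendant '[[[0,0,0],[0,0,0],0],[[0,0,0],[0,0,0],0],[[0,0,0],[0,0,0],0]]' | grep -v rot
python3 - <<'E'
from h import *
for n,th in [('wrist',110),('scene',75),('side',75)]:
    m=optics.camera_model(n); im=snap(n,n+'3.png'); 
    if n=='scene': print([cv2.cvtColor(im,cv2.COLOR_RGB2HSV)[y,x].tolist() for x,y in [(276,250),(276,275),(250,265),(300,265),(344,172),(320,180)]])
    jars(n,im,m,G,th)
    if n=='wrist':
      cs=[c for c in cv2.findContours(wood(im)[:300],cv2.RETR_EXTERNAL,cv2.CHAIN_APPROX_NONE)[0] if cv2.contourArea(c)>150]
      for c in cs:
        x,y,w,h=cv2.boundingRect(c)
        if y>180 and max(w,h)<60: print('lid',[np.round(k,4) for k in lid('wrist',c,m)])
E
```

```text
t: 5.83
tool_pos: [0.46, 0.0304, 0.2662]
contact_force: [0.8, -0.3, -0.4]
opening: 0.0068
grip_force: 58.9
wrist D (177, 115, 51, 53) [0.586  0.1569] sd 0.0076 n85
wrist C (256, 100, 47, 39) [0.6161 0.0719] sd 0.0017 n64
wrist B (384, 93, 43, 40) [ 0.6305 -0.0787] sd 0.0017 n58
wrist A (446, 105, 51, 53) [ 0.6083 -0.1647] sd 0.0076 n72
lid [array([0.4728, 0.2619]), np.float64(0.0355), np.float64(1.5544), np.float64(0.0194), np.float64(2.0529)]
lid [array([0.4797, 0.3656]), np.float64(0.0362), np.float64(3.0072), np.float64(0.0104), np.float64(-3.0724)]
lid [array([ 0.4853, -0.3552]), np.float64(0.0364), np.float64(-1.839), np.float64(0.0059), np.float64(1.7498)]
lid [array([0.4899, 0.1523]), np.float64(0.0344), np.float64(1.3372), np.float64(0.0137), np.float64(0.757)]
[[16, 100, 28], [18, 131, 35], [85, 11, 139], [90, 11, 135], [16, 143, 34], [97, 16, 141]]
scene D (331, 139, 52, 47) [0.6263 0.1886] sd 0.0021 n26
scene C (330, 145, 43, 61) [0.6292 0.1611] sd 0.0063 n27
scene B (296, 205, 28, 45) [ 0.6391 -0.0884] sd 0.0019 n33
scene A (260, 242, 32, 48) [ 0.6453 -0.213 ] sd 0.0019 n38
side D (272, 187, 20, 13) [0.7094 0.1362] sd 0.0088 n22
side C (283, 192, 9, 8) [0.6829 0.1471] sd 0.0032 n9
side B (312, 143, 21, 14) [ 0.6958 -0.1617] sd 0.0085 n29
side A (312, 133, 21, 24) [ 0.6751 -0.2591] sd 0.0050 n8
```

Run:
```python
from h import *
im=cv2.imread('pics/wrist3.png'); c=im[75:180,150:520]; k=(c.max(2)<110).astype(np.uint8)*255
a=cv2.resize(c,None,fx=2,fy=2,interpolation=cv2.INTER_NEAREST); b=cv2.cvtColor(cv2.resize(k,None,fx=2,fy=2,interpolation=cv2.INTER_NEAREST),cv2.COLOR_GRAY2BGR)
cv2.imwrite('pics/jc.png',np.vstack([a,b]))
```

```text
(no output)
```

View pics/jc.png

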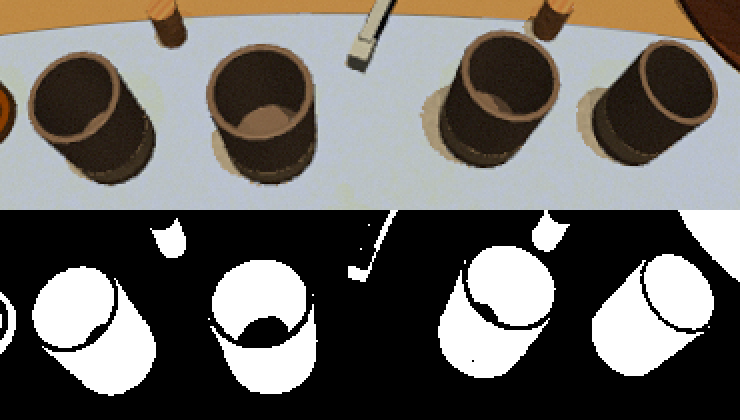

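```bash
sed -i "s/k\[sl\]=(h\[...,2\]<th)\[sl\];/k[sl]=((h[...,2]<th)|((h[...,1]>75)\&(h[...,2]<th*1.5)\&(h[...,0]<25)))[sl];/" h.py
python3 - <<'E'
from h import *
im=cv2.imread('pics/wrist3.png')[:,:,::-1].copy(); h=cv2.cvtColor(im,cv2.COLOR_RGB2HSV)
print('rim',[h[y,x].tolist() for x,y in [(280,98),(280,97),(281,99),(207,104),(208,105)]],'shadow',[h[y,x].tolist() for x,y in [(365,132),(258,150),(442,128)]])
for n,th in [('wrist',110),('scene',75)]:
    im=cv2.imread('pics/%s3.png'%n)[:,:,::-1].copy(); jars(n,im,optics.camera_model(n),G,th)
E
```

```text
rim [[14, 118, 132], [15, 145, 116], [14, 115, 120], [102, 17, 199], [94, 10, 195]] shadow [[20, 72, 170], [19, 76, 174], [20, 69, 170]]
wrist D (164, 101, 64, 67) [0.624  0.1941] sd 0.0008 n58
wrist C (253, 97, 55, 70) [0.6219 0.0732] sd 0.0007 n64
wrist B (369, 76, 66, 83) [ 0.6409 -0.0891] sd 0.0130 n110
wrist A (445, 96, 64, 62) [ 0.6413 -0.2072] sd 0.0009 n52
scene D (331, 139, 52, 47) [0.6265 0.1887] sd 0.0016 n26
scene C (330, 145, 43, 61) [0.63   0.1621] sd 0.0059 n27
scene B (296, 204, 28, 46) [ 0.6382 -0.0871] sd 0.0013 n33
scene A (259, 242, 33, 48) [ 0.6441 -0.212 ] sd 0.0013 n39
```

Run:
```python
from h import *
plan(([.54,.073,.29],0,1.22),([.658,.073,.24],0,1.22))
```

```text
6 x [[12.2,-7.1,7.1],[-0.0000,0.1208,-0.0001]] ->  [0.54  0.073 0.29 ]
4 x [[-1.6,0.0,32.0],[0.0000,0.0000,0.0000]] ->  [0.658 0.073 0.24 ]
```

```bash
python3 -m pendant '[[[12.2,-7.1,7.1],[0,0.1208,0],0],[[12.2,-7.1,7.1],[0,0.1208,0],0],[[12.2,-7.1,7.1],[0,0.1208,0],0],[[12.2,-7.1,7.1],[0,0.1208,0],0],[[12.2,-7.1,7.1],[0,0.1208,0],0],[[12.2,-7.1,7.1],[0,0.1208,0],0],[[-1.6,0,32],[0,0,0],0],[[-1.6,0,32],[0,0,0],0],[[-1.6,0,32],[0,0,0],0],[[-1.6,0,32],[0,0,0],0],[[0,0,0],[0,0,0],0],[[0,0,0],[0,0,0],0]]' | grep -v rot
python3 - <<'E'
from h import *
st(); snap('wrist','w4.png'); plan(([.658,.073,.24],0,1.22))
E
```

```text
t: 6.98
tool_pos: [0.6406, 0.0683, 0.2586]
contact_force: [-0.7, 1.2, 0.1]
opening: 0.0068
grip_force: 58.9
t6.98 p [0.6406 0.0683 0.2586] yaw -0.001 z [ 0.931  0.007 -0.365] q [-0.02 -0.43  2.29  0.3   0.09  1.27] op 0.0068 gf 58.9 F [-0.7  1.2  0.1]
1 x [[-11.0,-4.4,23.7],[-0.0073,0.0218,0.0000]] ->  [0.658 0.073 0.24 ]
```

View pics/w4.png

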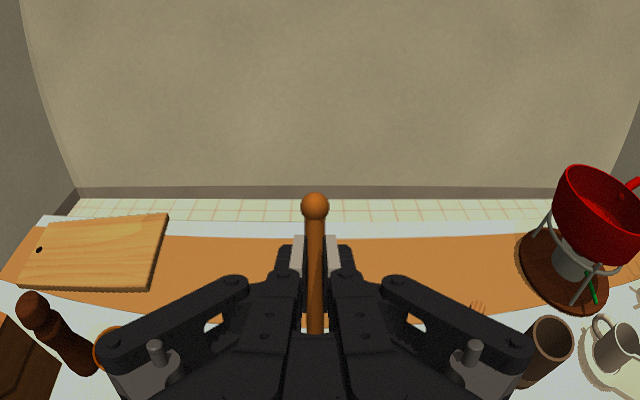

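Run:
```python
from h import *
plan(([.6617,.073,.24],0,1.134),([.6617,.073,.17],0,1.134),([.6617,.073,.125],0,1.134))
```

```text
1 x [[-9.7,-4.3,27.1],[-0.0073,-0.0642,0.0003]] ->  [0.662 0.073 0.24 ]
2 x [[-31.7,0.0,14.8],[0.0000,0.0000,0.0000]] ->  [0.662 0.073 0.17 ]
2 x [[-20.4,0.0,9.5],[0.0000,0.0000,0.0000]] ->  [0.662 0.073 0.125]
```

```bash
python3 -m pendant '[[[-9.7,-4.3,27.1],[-0.0073,-0.0642,0],0],[[0,0,0],[0,0,0],0],[[0,0,0],[0,0,0],0],[[0,0,0],[0,0,0],0]]' | grep -v rot
python3 - <<'E'
from h import *
st(); plan(([.6617,.073,.24],0,1.134),([.6617,.073,.17],0,1.134),([.6617,.073,.125],0,1.134))
E
```

```text
t: 7.37
tool_pos: [0.6536, 0.072, 0.2483]
contact_force: [-0.8, 0.6, -1.0]
opening: 0.0072
grip_force: 58.9
t7.37 p [0.6536 0.072  0.2483] yaw 0.001 z [ 0.916  0.005 -0.401] q [-0.01 -0.37  2.25  0.12  0.11  1.45] op 0.0072 gf 58.9 F [-0.8  0.6 -1. ]
1 x [[-4.3,-0.9,10.7],[-0.0049,-0.0247,0.0004]] ->  [0.662 0.073 0.24 ]
2 x [[-31.7,0.0,14.8],[0.0000,0.0000,0.0000]] ->  [0.662 0.073 0.17 ]
2 x [[-20.4,0.0,9.5],[0.0000,0.0000,0.0000]] ->  [0.662 0.073 0.125]
```

```bash
python3 -m pendant '[[[-4.3,-0.9,10.7],[-0.0049,-0.04,0],0],[[0,0,0],[0,0,0],0],[[-15,0,7],[0,0,0],0],[[-15,0,7],[0,0,0],0],[[-15,0,7],[0,0,0],0],[[0,0,0],[0,0,0],0],[[0,0,0],[0,0,0],0],[[0,0,0],[0,0,0],0]]' | grep -v rot
python3 - <<'E'
from h import *
st(); snap('scene','s5.png'); snap('wrist','w5.png')
a=cv2.imread('pics/s5.png')[90:240,250:450]; b=cv2.imread('pics/w5.png')
cv2.imwrite('pics/c5.png',cv2.resize(a,None,fx=4,fy=4)[:600,:800])
plan(([.6617,.073,.17],0,1.11),([.6617,.073,.125],0,1.11))
E
```

```text
t: 8.03
tool_pos: [0.6578, 0.0711, 0.203]
contact_force: [0.6, -0.7, -0.0]
opening: 0.0071
grip_force: 59.0
t8.03 p [0.6578 0.0711 0.203 ] yaw 0.001 z [ 0.891  0.002 -0.454] q [-0.01 -0.29  2.24  0.11  0.09  1.46] op 0.0071 gf 59.0 F [ 0.6 -0.7 -0. ]
1 x [[-27.9,-1.8,18.4],[-0.0020,0.0108,0.0004]] ->  [0.662 0.073 0.17 ]
2 x [[-20.2,0.0,10.0],[0.0000,0.0000,0.0000]] ->  [0.662 0.073 0.125]
```

View pics/c5.png

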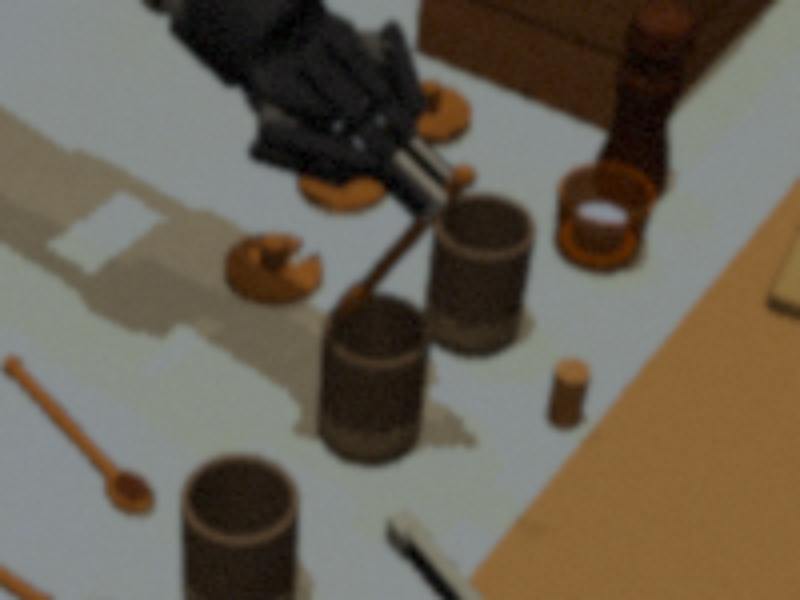

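Run:
```python
from h import *
e=np.array([np.cos(1.1),np.sin(1.1),0]); J=np.array([.6245,.193,0]); print(J+e*.0358)
plan(([.55,.05,.30],0,.6),([.55,.1,.3],1.1,.6),(J-e*.03+[0,0,.29],1.1,1.22),(J+e*.0358+[0,0,.24],1.1,1.22))
```

```text
[0.64073874 0.22490522 0.        ]
5 x [[1.7,4.2,-29.2],[-0.0004,-0.0998,0.0002]] ->  [0.55 0.05 0.3 ]
10 x [[2.1,-4.6,1.4],[0.0621,0.0000,-0.0908]] ->  [0.55 0.1  0.3 ]
6 x [[8.3,4.0,12.2],[0.0000,0.1033,0.0000]] ->  [0.611 0.166 0.29 ]
3 x [[-8.1,0.0,26.3],[0.0000,0.0000,0.0000]] ->  [0.641 0.225 0.24 ]
```

```bash
python3 -m pendant '[[[27,0,-13.5],[0,0,0],0],[[27,0,-13.5],[0,0,0],0],[[0,4.2,-25],[0,-0.0998,0],0],[[0,4.2,-25],[0,-0.0998,0],0],[[0,4.2,-25],[0,-0.0998,0],0],[[0,4.2,-25],[0,-0.0998,0],0],[[0,4.2,-25],[0,-0.0998,0],0],[[0,0,0],[0,0,0],0]]' | grep -v rot
python3 -m pendant '[[[2.1,-4.6,1.4],[0.0621,0,-0.0908],0],[[2.1,-4.6,1.4],[0.0621,0,-0.0908],0],[[2.1,-4.6,1.4],[0.0621,0,-0.0908],0],[[2.1,-4.6,1.4],[0.0621,0,-0.0908],0],[[2.1,-4.6,1.4],[0.0621,0,-0.0908],0],[[2.1,-4.6,1.4],[0.0621,0,-0.0908],0],[[2.1,-4.6,1.4],[0.0621,0,-0.0908],0],[[2.1,-4.6,1.4],[0.0621,0,-0.0908],0],[[2.1,-4.6,1.4],[0.0621,0,-0.0908],0],[[2.1,-4.6,1.4],[0.0621,0,-0.0908],0],[[0,0,0],[0,0,0],0],[[0,0,0],[0,0,0],0]]' | grep -v rot
python3 - <<'E'
from h import *
st()
e=np.array([np.cos(1.1),np.sin(1.1),0]); J=np.array([.6245,.193,0])
plan((J-e*.03+[0,0,.29],1.1,1.22),(J+e*.0358+[0,0,.24],1.1,1.22))
E
```

```text
t: 8.8
tool_pos: [0.5637, 0.0492, 0.3506]
contact_force: [1.6, 0.3, 0.7]
opening: 0.007
grip_force: 59.0
t: 9.8
tool_pos: [0.5624, 0.0995, 0.3391]
contact_force: [0.0, -0.2, -0.1]
opening: 0.0073
grip_force: 59.0
t9.80 p [0.5624 0.0995 0.3391] yaw 1.097 z [ 0.255  0.503 -0.826] q [-0.23 -0.3   1.84  0.58  1.47  0.22] op 0.0073 gf 59.0 F [ 0.  -0.2 -0.1]
6 x [[2.7,2.2,15.9],[-0.0000,0.1035,-0.0005]] ->  [0.611 0.166 0.29 ]
3 x [[-8.1,0.0,26.3],[0.0000,0.0000,0.0000]] ->  [0.641 0.225 0.24 ]
```

```bash
python3 -m pendant '[[[2.7,2.2,15.9],[0,0.1035,0],0],[[2.7,2.2,15.9],[0,0.1035,0],0],[[2.7,2.2,15.9],[0,0.1035,0],0],[[2.7,2.2,15.9],[0,0.1035,0],0],[[2.7,2.2,15.9],[0,0.1035,0],0],[[2.7,2.2,15.9],[0,0.1035,0],0],[[-8.1,0,26.3],[0,0,0],0],[[-8.1,0,26.3],[0,0,0],0],[[-8.1,0,26.3],[0,0,0],0],[[0,0,0],[0,0,0],0],[[0,0,0],[0,0,0],0],[[0,0,0],[0,0,0],0]]' | grep -v rot
python3 - <<'E'
from h import *
st()
m=optics.camera_model('scene'); im=snap('scene','s6.png'); jars('scene',im,m,dict(D=G['D']),75)
e=np.array([np.cos(1.1),np.sin(1.1),0]); J=np.array([.6245,.193,0])
plan((J+e*.0358+[0,0,.24],1.1,1.22),(J+e*.0358+[0,0,.128],1.1,1.22))
a=cv2.imread('pics/s6.png')[70:220,270:470]
cv2.imwrite('pics/c6.png',cv2.resize(a,None,fx=4,fy=4)[:600,:800])
E
```

```text
t: 10.8
tool_pos: [0.6399, 0.2253, 0.241]
contact_force: [-0.5, 0.4, 1.0]
opening: 0.0067
grip_force: 59.0
t10.80 p [0.6399 0.2253 0.241 ] yaw 1.096 z [ 0.425  0.838 -0.343] q [-0.16 -0.02  1.99  1.35  1.16 -0.3 ] op 0.0067 gf 59.0 F [-0.5  0.4  1. ]
scene D (331, 124, 52, 62) [0.5843 0.3102] sd nan n0
1 x [[-1.4,0.4,0.8],[-0.0009,-0.0008,-0.0005]] ->  [0.641 0.225 0.24 ]
3 x [[-35.1,0.0,12.8],[0.0000,0.0000,0.0000]] ->  [0.641 0.225 0.128]
  ret = _var(a, axis=axis, dtype=dtype, out=out, ddof=ddof,
  arrmean = um.true_divide(arrmean, div, out=arrmean,
  ret = ret.dtype.type(ret / rcount)
```

View pics/c6.png

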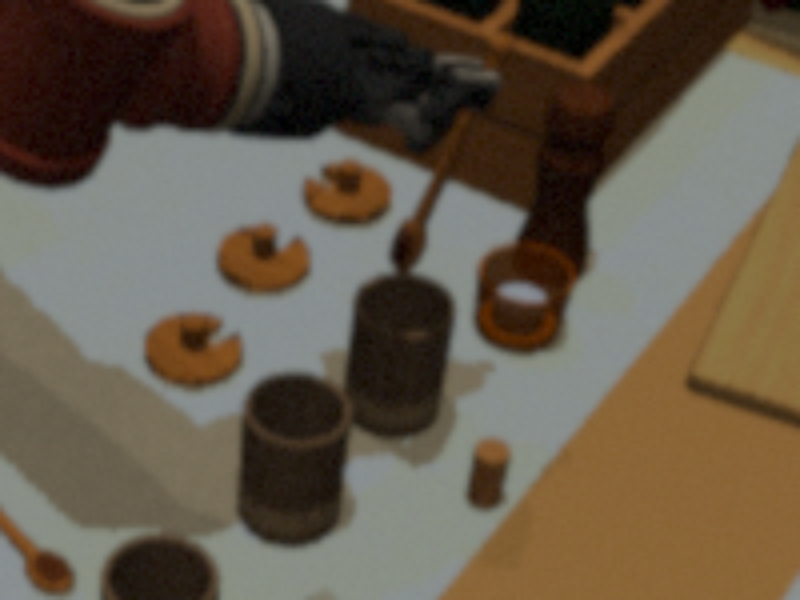

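```bash
python3 -m pendant '[[[-27,0,10],[0,0,0],0],[[-27,0,10],[0,0,0],0],[[-27,0,10],[0,0,0],0],[[-24,0,8.5],[0,0,0],0],[[0,0,0],[0,0,0],0],[[0,0,0],[0,0,0],0],[[0,0,0],[0,0,0],0]]' | grep -v rot
python3 - <<'E'
from h import *
st(); snap('scene','s7.png'); 
a=cv2.imread('pics/s7.png')[100:200,320:420]; 
cv2.imwrite('pics/c7.png',cv2.resize(a,None,fx=4,fy=4))
E
```

```text
t: 11.43
tool_pos: [0.6409, 0.2248, 0.1306]
contact_force: [0.2, -1.0, 0.0]
opening: 0.0066
grip_force: 59.0
t11.43 p [0.6409 0.2248 0.1306] yaw 1.102 z [ 0.426  0.838 -0.343] q [-0.16  0.18  2.01  1.44  1.12 -0.53] op 0.0066 gf 59.0 F [ 0.2 -1.   0. ]
```

View pics/c7.png

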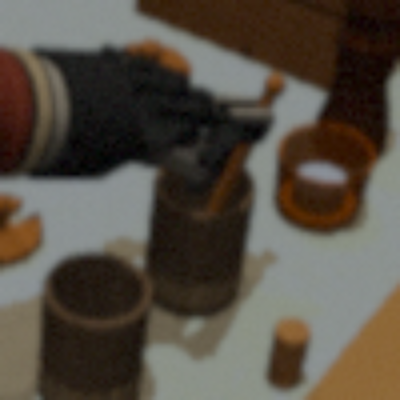

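```bash
python3 -m pendant '[[[0,0,0],[0,0,0],0.4],[[0,0,0],[0,0,0],0.4],[[0,0,0],[0,0,0],0.4],[[0,0,0],[0,0,0],0.4],[[0,0,-20],[0,0,0],0.4],[[0,0,-40],[0,0,0],0.4],[[0,0,-40],[0,0,0],0.4],[[0,0,0],[0,0,0],0.4]]' | grep -v rot
python3 - <<'E'
from h import *
st(); plan(([.47,.02,.30],.5,.5))
E
```

```text
t: 12.15
tool_pos: [0.5981, 0.1374, 0.1654]
contact_force: [1.0, -0.8, 0.7]
opening: 0.034
grip_force: 0.0
t12.15 p [0.5981 0.1374 0.1654] yaw 1.102 z [ 0.429  0.836 -0.343] q [-0.35  0.03  2.09  1.33  1.29 -0.5 ] op 0.0340 gf 0.0 F [ 1.  -0.8  0.7]
8 x [[-0.4,-3.3,-28.2],[-0.0576,-0.0875,0.0499]] ->  [0.47 0.02 0.3 ]
```

```bash
python3 -m pendant '[[[-0.4,-3.3,-28.2],[-0.0576,-0.0875,0.0499],0.4],[[-0.4,-3.3,-28.2],[-0.0576,-0.0875,0.0499],0.4],[[-0.4,-3.3,-28.2],[-0.0576,-0.0875,0.0499],0.4],[[-0.4,-3.3,-28.2],[-0.0576,-0.0875,0.0499],0.4],[[-0.4,-3.3,-28.2],[-0.0576,-0.0875,0.0499],0.4],[[-0.4,-3.3,-28.2],[-0.0576,-0.0875,0.0499],0.4],[[-0.4,-3.3,-28.2],[-0.0576,-0.0875,0.0499],0.4],[[-0.4,-3.3,-28.2],[-0.0576,-0.0875,0.0499],0.4],[[0,0,0],[0,0,0],0.4],[[0,0,0],[0,0,0],0.4],[[0,0,0],[0,0,0],0.4]]' | grep -v rot
cat >> h.py <<'E'
def survey(f,G=G,th=110,ymax=330):
    m=optics.camera_model('wrist'); im=snap('wrist',f)
    for c in cv2.findContours(wood(im),cv2.RETR_EXTERNAL,cv2.CHAIN_APPROX_NONE)[0]:
        A=cv2.contourArea(c); x,y,w,h=cv2.boundingRect(c)
        if A<150 or A>3500 or y+h>ymax or plane('wrist',x+w/2,y+h/2,0,m)[2]>.01: continue
        P=plane('wrist',x+w/2,y+h/2,.01,m)
        if P[0]>.62 or P[0]<.3: continue
        e0,e1,L,yaw,wd=spoon('wrist',c,m)
        if .1<L<.25 and wd<.06: print('spoon',(x,y,w,h),'bowl',e0.round(4),'hand',e1.round(4),'L%.3f yaw %.3f w%.3f'%(L,yaw,wd))
        elif L<.1: print('lid',(x,y,w,h),[np.round(k,4) for k in lid('wrist',c,m)])
    if G: jars('wrist',im,m,G,th)
E
python3 - <<'E'
from h import *
st(); survey('w8.png')
E
```

```text
t: 13.07
tool_pos: [0.4701, 0.0236, 0.2972]
contact_force: [0.9, 0.4, -0.8]
opening: 0.0342
grip_force: 0.0
t13.07 p [0.4701 0.0236 0.2972] yaw 0.504 z [ 0.415  0.234 -0.879] q [-0.33 -0.68  2.14  0.37  1.35  0.72] op 0.0342 gf 0.0 F [ 0.9  0.4 -0.8]
lid (478, 286, 15, 20) [array([ 0.541 , -0.2435]), np.float64(0.0156), np.float64(2.0015), np.float64(0.0128), np.float64(2.1284)]
lid (319, 283, 33, 34) [array([ 0.4337, -0.0287]), np.float64(0.031), np.float64(-1.9407), np.float64(0.0173), np.float64(3.1287)]
lid (378, 237, 20, 21) [array([ 0.5365, -0.0622]), np.float64(0.0166), np.float64(2.4614), np.float64(0.0138), np.float64(2.2159)]
lid (224, 184, 45, 44) [array([0.4891, 0.1523]), np.float64(0.0341), np.float64(1.2471), np.float64(0.0133), np.float64(0.8385)]
lid (165, 161, 40, 41) [array([0.4721, 0.2618]), np.float64(0.0352), np.float64(1.5854), np.float64(0.0188), np.float64(1.8767)]
lid (127, 132, 34, 38) [array([0.4785, 0.3654]), np.float64(0.0361), np.float64(2.945), np.float64(0.0096), np.float64(3.0471)]
wrist D (235, 56, 54, 86) [0.6336 0.2667] sd 0.0042 n23
wrist C (313, 114, 50, 64) [0.6193 0.0726] sd 0.0008 n62
wrist B (406, 161, 63, 57) [ 0.633  -0.0809] sd 0.0008 n60
wrist A (473, 201, 63, 50) [ 0.6394 -0.2053] sd 0.0008 n53
```

View pics/w8.png

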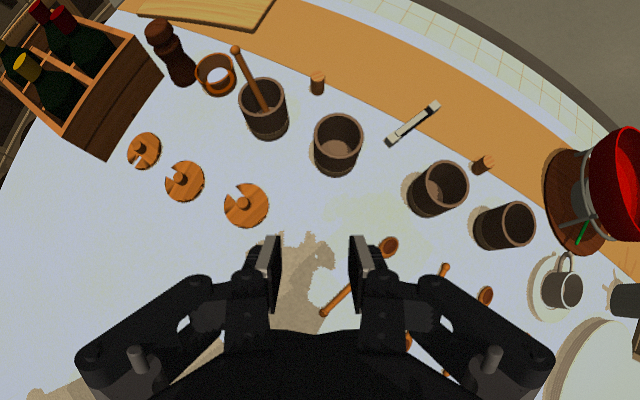

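Run:
```python
from h import *
im=cv2.imread('pics/w8.png')[:,:,::-1].copy(); m=optics.camera_model('wrist'); w=wood(im)
def seg(boxes):
    k=np.zeros_like(w)
    for x,y,a,b in boxes: k[y:y+b,x:x+a]=w[y:y+b,x:x+a]
    v,u=np.nonzero(k); P=proj('wrist',np.c_[u,v].astype(float),.007,m); c=P.mean(0); a=np.linalg.svd(P-c,full_matrices=False)[2][0]; s=(P-c)@a
    return (c+a*s.min()).round(4),(c+a*s.max()).round(4),np.ptp(s).round(4),np.arctan2(a[1],a[0])
print(seg([(319,283,33,34),(378,237,20,21)]))
plan(([.47,.0,.2],2.84,0))
```

```text
(array([ 0.5525, -0.0662]), array([ 0.4022, -0.0216]), np.float64(0.1568), np.float64(2.8533159394099363))
20 x [[-2.7,-1.2,4.2],[0.0287,-0.0126,-0.1138]] ->  [0.47 0.   0.2 ]
```

Run:
```python
from h import *
plan(([.434,-.0312,.06],2.853,0),([.434,-.0312,.002],2.853,0))
```

```text
20 x [[-6.3,-5.2,10.2],[0.0288,-0.0125,-0.1145]] ->  [ 0.434 -0.031  0.06 ]
2 x [[0.0,0.0,29.0],[0.0000,0.0000,0.0000]] ->  [ 0.434 -0.031  0.002]
```

```bash
python3 -m pendant '[[[-6.3,-5.2,10.2],[0.0288,-0.0125,-0.1145],0.5],[[-6.3,-5.2,10.2],[0.0288,-0.0125,-0.1145],0.5],[[-6.3,-5.2,10.2],[0.0288,-0.0125,-0.1145],0.5],[[-6.3,-5.2,10.2],[0.0288,-0.0125,-0.1145],0.5],[[-6.3,-5.2,10.2],[0.0288,-0.0125,-0.1145],0.5],[[-6.3,-5.2,10.2],[0.0288,-0.0125,-0.1145],0.5],[[-6.3,-5.2,10.2],[0.0288,-0.0125,-0.1145],0.5],[[-6.3,-5.2,10.2],[0.0288,-0.0125,-0.1145],0.5],[[-6.3,-5.2,10.2],[0.0288,-0.0125,-0.1145],0.5],[[-6.3,-5.2,10.2],[0.0288,-0.0125,-0.1145],0.5]]' | grep -v rot
python3 -m pendant '[[[-6.3,-5.2,10.2],[0.0288,-0.0125,-0.1145],0.5],[[-6.3,-5.2,10.2],[0.0288,-0.0125,-0.1145],0.5],[[-6.3,-5.2,10.2],[0.0288,-0.0125,-0.1145],0.5],[[-6.3,-5.2,10.2],[0.0288,-0.0125,-0.1145],0.5],[[-6.3,-5.2,10.2],[0.0288,-0.0125,-0.1145],0.5],[[-6.3,-5.2,10.2],[0.0288,-0.0125,-0.1145],0.5],[[-6.3,-5.2,10.2],[0.0288,-0.0125,-0.1145],0.5],[[-6.3,-5.2,10.2],[0.0288,-0.0125,-0.1145],0.5],[[-6.3,-5.2,10.2],[0.0288,-0.0125,-0.1145],0.5],[[-6.3,-5.2,10.2],[0.0288,-0.0125,-0.1145],0.5],[[0,0,0],[0,0,0],0.5],[[0,0,0],[0,0,0],0.5]]' | grep -v rot
python3 - <<'E'
from h import *
st(); plan(([.434,-.0312,.002],2.853,0))
m=optics.camera_model('wrist'); im=snap('wrist','w9.png'); v,u=np.nonzero(wood(im)[:330]); 
P=proj('wrist',np.c_[u,v].astype(float),.007,m); k=np.hypot(*(P-[.434,-.031]).T)<.05; P=P[k]; c=P.mean(0);a=np.linalg.svd(P-c,full_matrices=False)[2][0]
print(c,np.arctan2(a[1],a[0]),k.sum(),'lat off at grip',np.cross(a,np.array([.434,-.0312])-c))
E
```

```text
t: 13.95
tool_pos: [0.4309, 0.0286, 0.1719]
contact_force: [0.6, 0.1, 0.3]
opening: 0.0426
grip_force: 0.0
t: 14.95
tool_pos: [0.4326, -0.0308, 0.0594]
contact_force: [0.2, -0.1, -0.8]
opening: 0.0427
grip_force: 0.0
t14.95 p [ 0.4326 -0.0308  0.0594] yaw 2.849 z [-0.003  0.001 -1.   ] q [-0.24 -0.25  2.19 -0.    1.2  -1.52] op 0.0427 gf 0.0 F [ 0.2 -0.1 -0.8]
2 x [[-0.8,0.0,28.7],[-0.0001,-0.0013,-0.0018]] ->  [ 0.434 -0.031  0.002]
[ 0.43845011 -0.03240761] -0.28627040357433886 1641 lat off at grip -9.813842016435188e-05<stdin>:5: DeprecationWarning: Arrays of 2-dimensional vectors are deprecated. Use arrays of 3-dimensional vectors instead. (deprecated in NumPy 2.0)
```

```bash
python3 -m pendant '[[[-0.8,0,28.5],[0,0,0],0.5],[[-0.8,0,28.5],[0,0,0],0.5],[[0,0,0],[0,0,0],0.5],[[0,0,0],[0,0,0],0],[[0,0,0],[0,0,0],0],[[0,0,0],[0,0,0],0],[[0,0,0],[0,0,0],0],[[0,0,0],[0,0,0],0],[[0,0,0],[0,0,0],0],[[0,0,-30],[0,0,0],0],[[0,0,-40],[0,0,0],0],[[0,0,-40],[0,0,0],0]]' 60 | grep -v rot
python3 - <<'E'
from h import *
st(); o=get_obs()
e=np.array([np.cos(1.1),np.sin(1.1),0]); J=np.array([.6205,.073,0]); S=J+e*.0358
print(S); plan(([.5,.0,.30],1.1,.5),(J-e*.03+[0,0,.29],1.1,1.22),(S+[0,0,.24],1.1,1.22))
E
```

```text
t: 16.0
tool_pos: [0.4346, -0.0314, 0.1152]
contact_force: [1.0, 0.1, 0.0]
opening: 0.0064
grip_force: 59.1
t16.00 p [ 0.4346 -0.0314  0.1152] yaw 2.852 z [ 0.    -0.001 -1.   ] q [-0.24 -0.33  2.15 -0.    1.31 -1.52] op 0.0064 gf 59.1 F [1.  0.1 0. ]
[0.63673874 0.10490522 0.        ]
15 x [[2.6,7.5,-11.6],[-0.0292,0.0244,0.1141]] ->  [0.5 0.  0.3]
6 x [[9.4,12.4,12.1],[0.0000,0.1200,0.0000]] ->  [0.607 0.046 0.29 ]
3 x [[-8.1,0.0,26.3],[0.0000,0.0000,0.0000]] ->  [0.637 0.105 0.24 ]
```

```bash
python3 -m pendant '[[[2.6,7.5,-11.6],[-0.0292,0.0244,0.1141],0],[[2.6,7.5,-11.6],[-0.0292,0.0244,0.1141],0],[[2.6,7.5,-11.6],[-0.0292,0.0244,0.1141],0],[[2.6,7.5,-11.6],[-0.0292,0.0244,0.1141],0],[[2.6,7.5,-11.6],[-0.0292,0.0244,0.1141],0],[[2.6,7.5,-11.6],[-0.0292,0.0244,0.1141],0],[[2.6,7.5,-11.6],[-0.0292,0.0244,0.1141],0],[[2.6,7.5,-11.6],[-0.0292,0.0244,0.1141],0],[[2.6,7.5,-11.6],[-0.0292,0.0244,0.1141],0],[[2.6,7.5,-11.6],[-0.0292,0.0244,0.1141],0],[[2.6,7.5,-11.6],[-0.0292,0.0244,0.1141],0],[[2.6,7.5,-11.6],[-0.0292,0.0244,0.1141],0]]' | grep -v rot
python3 -m pendant '[[[2.6,7.5,-11.6],[-0.0292,0.0244,0.1141],0],[[2.6,7.5,-11.6],[-0.0292,0.0244,0.1141],0],[[2.6,7.5,-11.6],[-0.0292,0.0244,0.1141],0],[[9.4,12.4,12.1],[0,0.12,0],0],[[9.4,12.4,12.1],[0,0.12,0],0],[[9.4,12.4,12.1],[0,0.12,0],0],[[9.4,12.4,12.1],[0,0.12,0],0],[[9.4,12.4,12.1],[0,0.12,0],0],[[9.4,12.4,12.1],[0,0.12,0],0],[[0,0,0],[0,0,0],0],[[0,0,0],[0,0,0],0]]' | grep -v rot
python3 - <<'E'
from h import *
st()
e=np.array([np.cos(1.1),np.sin(1.1),0]); J=np.array([.6205,.073,0]); S=J+e*.0358
plan((S+[0,0,.24],1.1,1.22),(S+[0,0,.129],1.1,1.22))
E
```

```text
t: 17.0
tool_pos: [0.4836, 0.0126, 0.2643]
contact_force: [0.1, -0.2, -0.2]
opening: 0.0061
grip_force: 59.0
t: 17.92
tool_pos: [0.6075, 0.0461, 0.2876]
contact_force: [-1.1, 0.3, 0.8]
opening: 0.0063
grip_force: 59.0
t17.92 p [0.6075 0.0461 0.2876] yaw 1.097 z [ 0.425  0.837 -0.345] q [-0.51 -0.08  1.96  1.22  1.5  -0.31] op 0.0063 gf 59.0 F [-1.1  0.3  0.8]
3 x [[-7.3,-0.2,26.0],[-0.0004,0.0004,-0.0003]] ->  [0.637 0.105 0.24 ]
3 x [[-34.7,0.0,12.7],[0.0000,0.0000,0.0000]] ->  [0.637 0.105 0.129]
```

```bash
python3 -m pendant '[[[-7.3,-0.2,26],[0,0,0],0],[[-7.3,-0.2,26],[0,0,0],0],[[-7.3,-0.2,26],[0,0,0],0],[[0,0,0],[0,0,0],0],[[-26,0,9.5],[0,0,0],0],[[-26,0,9.5],[0,0,0],0],[[-26,0,9.5],[0,0,0],0],[[-26,0,9.5],[0,0,0],0],[[0,0,0],[0,0,0],0],[[0,0,0],[0,0,0],0]]' | grep -v rot
python3 - <<'E'
from h import *
st(); snap('scene','s10.png'); plan(([.5,-.03,.30],.5,.5))
E
python3 -m pendant '[[[0,0,0],[0,0,0],0.4],[[0,0,0],[0,0,0],0.4],[[0,0,0],[0,0,0],0.4],[[0,0,0],[0,0,0],0.4],[[0,0,-20],[0,0,0],0.4],[[0,0,-40],[0,0,0],0.4],[[0,0,-40],[0,0,0],0.4],[[0,0,0],[0,0,0],0.4],[[0,0,0],[0,0,0],0.4]]' | grep -v rot
python3 - <<'E'
from h import *
st(); snap('scene','s11.png'); plan(([.45,-.1,.30],0,.5))
E
```

```text
t: 18.75
tool_pos: [0.6376, 0.1047, 0.1323]
contact_force: [-0.0, 0.5, 0.1]
opening: 0.0066
grip_force: 59.0
t18.75 p [0.6376 0.1047 0.1323] yaw 1.106 z [ 0.426  0.837 -0.343] q [-0.38  0.2   1.98  1.33  1.3  -0.56] op 0.0066 gf 59.0 F [-0.   0.5  0.1]
8 x [[1.3,-3.2,-32.6],[-0.0577,-0.0876,0.0505]] ->  [ 0.5  -0.03  0.3 ]
t: 19.55
tool_pos: [0.5958, 0.019, 0.1672]
contact_force: [-0.3, 1.9, -0.8]
opening: 0.0339
grip_force: 0.0
t19.55 p [0.5958 0.019  0.1672] yaw 1.112 z [ 0.43   0.835 -0.343] q [-0.57  0.11  2.01  1.23  1.46 -0.55] op 0.0339 gf 0.0 F [-0.3  1.9 -0.8]
11 x [[-1.7,-0.1,-22.1],[-0.0771,-0.0589,0.0667]] ->  [ 0.45 -0.1   0.3 ]
```

```bash
python3 -m pendant '[[[-1.7,-0.1,-22.1],[-0.0771,-0.0589,0.0667],0.4],[[-1.7,-0.1,-22.1],[-0.0771,-0.0589,0.0667],0.4],[[-1.7,-0.1,-22.1],[-0.0771,-0.0589,0.0667],0.4],[[-1.7,-0.1,-22.1],[-0.0771,-0.0589,0.0667],0.4],[[-1.7,-0.1,-22.1],[-0.0771,-0.0589,0.0667],0.4],[[-1.7,-0.1,-22.1],[-0.0771,-0.0589,0.0667],0.4],[[-1.7,-0.1,-22.1],[-0.0771,-0.0589,0.0667],0.4],[[-1.7,-0.1,-22.1],[-0.0771,-0.0589,0.0667],0.4],[[-1.7,-0.1,-22.1],[-0.0771,-0.0589,0.0667],0.4],[[-1.7,-0.1,-22.1],[-0.0771,-0.0589,0.0667],0.4],[[-1.7,-0.1,-22.1],[-0.0771,-0.0589,0.0667],0.4]]' | grep -v rot
python3 -m pendant '[[[0,0,0],[0,0,0],0.4],[[0,0,0],[0,0,0],0.4],[[0,0,0],[0,0,0],0.4]]' | grep -v rot
python3 - <<'E'
from h import *
st(); survey('w12.png')
E
```

```text
t: 20.52
tool_pos: [0.4486, -0.0986, 0.3005]
contact_force: [0.4, 1.1, -0.6]
opening: 0.0341
grip_force: 0.0
t: 20.77
tool_pos: [0.4498, -0.098, 0.2987]
contact_force: [0.3, -0.2, -0.4]
opening: 0.0344
grip_force: 0.0
t20.77 p [ 0.4498 -0.098   0.2987] yaw 0.003 z [ 0.477  0.004 -0.879] q [-0.53 -0.76  2.18  0.26  1.29  1.02] op 0.0344 gf 0.0 F [ 0.3 -0.2 -0.4]
lid (90, 217, 31, 39) [array([0.4726, 0.2613]), np.float64(0.0361), np.float64(1.5136), np.float64(0.0233), np.float64(1.8814)]
lid (460, 212, 37, 42) [array([ 0.4841, -0.3568]), np.float64(0.0354), np.float64(-1.8108), np.float64(0.012), np.float64(-2.1791)]
lid (54, 211, 25, 36) [array([0.4773, 0.3653]), np.float64(0.0371), np.float64(2.9679), np.float64(0.0082), np.float64(-2.821)]
lid (140, 208, 38, 43) [array([0.4891, 0.1509]), np.float64(0.0354), np.float64(1.2645), np.float64(0.0172), np.float64(0.7777)]
spoon (405, 188, 16, 96) bowl [ 0.5577 -0.247 ] hand [ 0.4122 -0.2461] L0.146 yaw 3.135 w0.025
lid (352, 187, 8, 49) [array([ 0.5214, -0.1551]), np.float64(0.036), np.float64(1.9593), np.float64(0.0251), np.float64(0.0743)]
wrist D (84, 103, 81, 67) [0.66   0.2558] sd 0.0104 n50
wrist C (148, 89, 82, 80) [0.6511 0.1365] sd 0.0079 n52
wrist B (281, 96, 48, 64) [ 0.6328 -0.0826] sd 0.0008 n59
wrist A (365, 95, 54, 63) [ 0.6386 -0.2065] sd 0.0009 n56
```

View pics/w12.png

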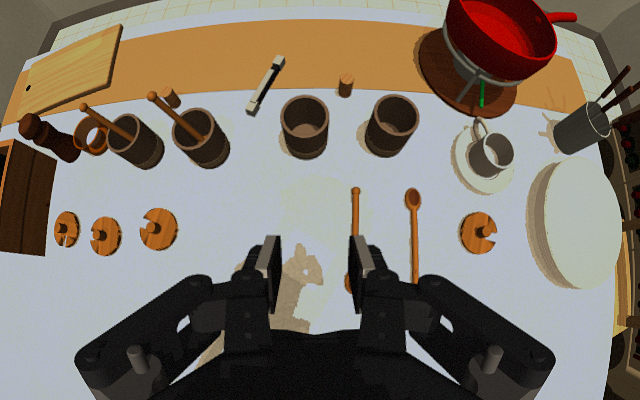

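```bash
cat >> h.py <<'E'
def near(g,rad=.05,f=None,z=.007):
    m=optics.camera_model('wrist'); im=snap('wrist',f); v,u=np.nonzero(wood(im)[:330])
    P=proj('wrist',np.c_[u,v].astype(float),z,m); P=P[np.hypot(*(P-g).T)<rad]; c=P.mean(0); a=np.linalg.svd(P-c,full_matrices=False)[2][0]
    d=np.array(g)-c; print('stem',c.round(4),'yaw',round(float(np.arctan2(a[1],a[0])),3),len(P),'lat',round(float(a[0]*d[1]-a[1]*d[0]),4))
E
python3 - <<'E'
from h import *
plan(([.522,-.154,.06],-.035,0))
E
```

```text
7 x [[0.6,8.0,35.9],[-0.0017,-0.0709,0.0052]] ->  [ 0.522 -0.154  0.06 ]
```

```bash
python3 -m pendant '[[[0.6,8,35.9],[-0.0017,-0.0709,0.0052],0.5],[[0.6,8,35.9],[-0.0017,-0.0709,0.0052],0.5],[[0.6,8,35.9],[-0.0017,-0.0709,0.0052],0.5],[[0.6,8,35.9],[-0.0017,-0.0709,0.0052],0.5],[[0.6,8,35.9],[-0.0017,-0.0709,0.0052],0.5],[[0.6,8,35.9],[-0.0017,-0.0709,0.0052],0.5],[[0.6,8,35.9],[-0.0017,-0.0709,0.0052],0.5],[[0,0,0],[0,0,0],0.5],[[0,0,0],[0,0,0],0.5]]' | grep -v rot
python3 - <<'E'
from h import *
st(); near((.522,-.154)); plan(([.522,-.154,.002],-.035,0))
E
```

```text
t: 21.57
tool_pos: [0.5196, -0.1544, 0.0559]
contact_force: [-0.6, 0.4, 0.7]
opening: 0.0424
grip_force: 0.0
t21.57 p [ 0.5196 -0.1544  0.0559] yaw -0.037 z [-0.009  0.004 -1.   ] q [-0.43  0.04  1.94  0.    1.17  1.18] op 0.0424 gf 0.0 F [-0.6  0.4  0.7]
stem [ 0.5199 -0.157 ] yaw 3.104 1823 lat -0.0031
2 x [[0.2,-0.6,29.0],[-0.0004,0.0008,-0.0011]] ->  [ 0.522 -0.154  0.002]
```

```bash
python3 -m pendant '[[[0.2,1,28],[0,0,0],0.5],[[0.2,1,27.5],[0,0,0],0.5],[[0,0,0],[0,0,0],0.5],[[0,0,0],[0,0,0],0],[[0,0,0],[0,0,0],0],[[0,0,0],[0,0,0],0],[[0,0,0],[0,0,0],0],[[0,0,0],[0,0,0],0],[[0,0,0],[0,0,0],0],[[0,0,-30],[0,0,0],0],[[0,0,-40],[0,0,0],0],[[0,0,-40],[0,0,0],0]]' 60 | grep -v rot
python3 - <<'E'
from h import *
st(); o=get_obs()
e=np.array([np.cos(1.1),np.sin(1.1),0]); J=np.array([.633,-.082,0]); S=J+e*.0358
print(S); plan(([.53,-.15,.30],1.1,.5),(J-e*.03+[0,0,.29],1.1,1.22),(S+[0,0,.24],1.1,1.22))
E
```

```text
t: 22.62
tool_pos: [0.5228, -0.1574, 0.1191]
contact_force: [1.8, -0.1, 0.2]
opening: -0.0002
grip_force: 0.0
t22.62 p [ 0.5228 -0.1574  0.1191] yaw -0.037 z [ 0.002 -0.002 -1.   ] q [-0.43 -0.04  1.9  -0.    1.28  1.18] op -0.0002 gf 0.0 F [ 1.8 -0.1  0.2]
[ 0.64923874 -0.05009478  0.        ]
11 x [[4.6,-1.9,-15.9],[0.0261,0.0403,-0.1010]] ->  [ 0.53 -0.15  0.3 ]
6 x [[7.9,10.2,10.6],[0.0000,0.1200,0.0000]] ->  [ 0.619 -0.109  0.29 ]
3 x [[-8.1,0.0,26.3],[0.0000,0.0000,0.0000]] ->  [ 0.649 -0.05   0.24 ]
```

```bash
python3 -m pendant '[[[0,0,-20],[0,0,0],0.5],[[0,0,-20],[0,0,0],0.5],[[0,0,0],[0,0,0],0.5],[[0,0,0],[0,0,0],0.5],[[0,0,0],[0,0,0],0.5]]' | grep -v rot
python3 - <<'E'
from h import *
st(); survey('w13.png',None,ymax=400); near((.522,-.157))
E
```

```text
t: 23.03
tool_pos: [0.5229, -0.1574, 0.1569]
contact_force: [0.4, 0.6, -0.3]
opening: 0.0427
grip_force: 0.0
t23.03 p [ 0.5229 -0.1574  0.1569] yaw -0.037 z [ 0.002 -0.002 -1.   ] q [-0.43 -0.08  1.87 -0.    1.35  1.18] op 0.0427 gf 0.0 F [ 0.4  0.6 -0.3]
lid (0, 217, 10, 29) [array([0.4707, 0.348 ]), np.float64(0.0272), np.float64(-0.9565), np.float64(0.0189), np.float64(-0.7122)]
lid (15, 210, 31, 44) [array([0.4751, 0.2642]), np.float64(0.0439), np.float64(1.3524), np.float64(0.0111), np.float64(-2.5464)]
lid (55, 195, 39, 52) [array([0.4904, 0.1497]), np.float64(0.0383), np.float64(1.3683), np.float64(0.0049), np.float64(-1.6866)]
lid (469, 183, 51, 58) [array([ 0.4865, -0.3566]), np.float64(0.0359), np.float64(-1.8839), np.float64(0.0064), np.float64(1.5006)]
spoon (303, 148, 24, 144) bowl [ 0.4008 -0.1523] hand [ 0.558  -0.1594] L0.157 yaw -0.045 w0.025
spoon (393, 146, 25, 125) bowl [ 0.5581 -0.2469] hand [ 0.422  -0.2464] L0.136 yaw 3.138 w0.025
stem [ 0.5169 -0.1577] yaw 3.099 832 lat -0.0009
```

View pics/w13.png

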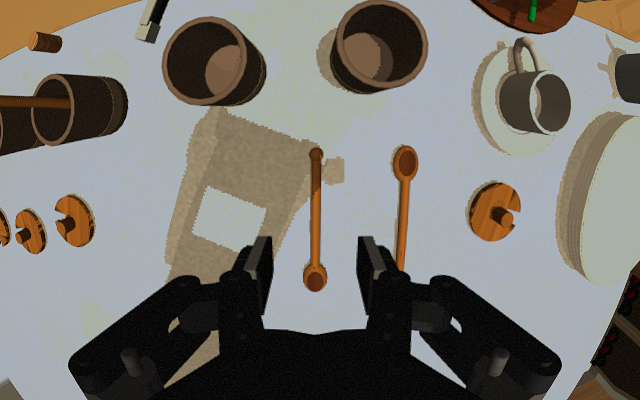

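```bash
python3 -m pendant '[[[0,0,38],[0,0,0],0.5],[[0,0,38],[0,0,0],0.5],[[0,0,38],[0,0,0],0.5],[[0,0.3,38],[0,0,0],0.5],[[0,0,3.5],[0,0,0],0.5],[[0,0,0],[0,0,0],0.5],[[0,0,0],[0,0,0],0.5]]' 60 | grep -v rot
python3 -m pendant '[[[0,0,0],[0,0,0],0],[[0,0,0],[0,0,0],0],[[0,0,0],[0,0,0],0],[[0,0,0],[0,0,0],0],[[0,0,0],[0,0,0],0],[[0,0,0],[0,0,0],0]]' | grep -v rot
```

```text
t: 23.72
tool_pos: [0.5224, -0.1577, -0.0]
contact_force: [0.0, -0.6, 1.1]
opening: 0.0425
grip_force: 0.0
t: 24.22
tool_pos: [0.5236, -0.1582, 0.0018]
contact_force: [-0.4, 0.2, -0.4]
opening: 0.0072
grip_force: 58.6
```

Gripped now. Lift and go to the stage over jar B.

```bash
python3 -m pendant '[[[0,0,-30],[0,0,0],0],[[0,0,-40],[0,0,0],0],[[0,0,-40],[0,0,0],0],[[4.6,-1.9,-15.9],[0.0261,0.0403,-0.101],0],[[4.6,-1.9,-15.9],[0.0261,0.0403,-0.101],0],[[4.6,-1.9,-15.9],[0.0261,0.0403,-0.101],0],[[4.6,-1.9,-15.9],[0.0261,0.0403,-0.101],0],[[4.6,-1.9,-15.9],[0.0261,0.0403,-0.101],0],[[4.6,-1.9,-15.9],[0.0261,0.0403,-0.101],0],[[4.6,-1.9,-15.9],[0.0261,0.0403,-0.101],0],[[4.6,-1.9,-15.9],[0.0261,0.0403,-0.101],0],[[4.6,-1.9,-15.9],[0.0261,0.0403,-0.101],0]]' | grep -v rot
python3 -m pendant '[[[4.6,-1.9,-15.9],[0.0261,0.0403,-0.101],0],[[4.6,-1.9,-15.9],[0.0261,0.0403,-0.101],0],[[7.9,10.2,10.6],[0,0.12,0],0],[[7.9,10.2,10.6],[0,0.12,0],0],[[7.9,10.2,10.6],[0,0.12,0],0],[[7.9,10.2,10.6],[0,0.12,0],0],[[7.9,10.2,10.6],[0,0.12,0],0],[[7.9,10.2,10.6],[0,0.12,0],0],[[0,0,0],[0,0,0],0],[[0,0,0],[0,0,0],0]]' | grep -v rot
python3 - <<'E'
from h import *
st()
e=np.array([np.cos(1.1),np.sin(1.1),0]); J=np.array([.633,-.082,0]); S=J+e*.0358
plan((S+[0,0,.24],1.1,1.22),(S+[0,0,.129],1.1,1.22))
E
```

```text
t: 25.22
tool_pos: [0.5352, -0.148, 0.2604]
contact_force: [-0.5, 0.2, -1.0]
opening: 0.0074
grip_force: 58.8
t: 26.05
tool_pos: [0.6192, -0.1097, 0.2799]
contact_force: [-0.5, 0.8, 0.3]
opening: 0.0071
grip_force: 58.8
t26.05 p [ 0.6192 -0.1097  0.2799] yaw 1.089 z [ 0.424  0.837 -0.345] q [-0.72  0.13  1.77  1.15  1.69 -0.39] op 0.0071 gf 58.8 F [-0.5  0.8  0.3]
2 x [[-7.2,-0.1,38.2],[-0.0009,0.0008,-0.0019]] ->  [ 0.649 -0.05   0.24 ]
3 x [[-34.7,0.0,12.7],[0.0000,0.0000,0.0000]] ->  [ 0.649 -0.05   0.129]
```

```bash
python3 -m pendant '[[[-3.6,0,19.1],[0,0,0],0],[[-3.6,0,19.1],[0,0,0],0],[[-3.6,0,19.1],[0,0,0],0],[[-3.6,0,19.1],[0,0,0],0],[[0,0,0],[0,0,0],0],[[-26,0,9.5],[0,0,0],0],[[-26,0,9.5],[0,0,0],0],[[-26,0,9.5],[0,0,0],0],[[-26,0,9.5],[0,0,0],0],[[0,0,0],[0,0,0],0],[[0,0,0],[0,0,0],0]]' | grep -v rot
python3 - <<'E'
from h import *
st(); snap('scene','s14.png')
E
python3 -m pendant '[[[0,0,0],[0,0,0],0.4],[[0,0,0],[0,0,0],0.4],[[0,0,0],[0,0,0],0.4],[[0,0,0],[0,0,0],0.4],[[0,0,-20],[0,0,0],0.4],[[0,0,-40],[0,0,0],0.4],[[0,0,-40],[0,0,0],0.4],[[0,0,0],[0,0,0],0.4],[[0,0,0],[0,0,0],0.4]]' | grep -v rot
python3 - <<'E'
from h import *
st(); snap('scene','s15.png'); plan(([.45,-.21,.25],2.3,.0))
E
```

```text
t: 26.97
tool_pos: [0.6498, -0.0507, 0.1322]
contact_force: [-0.0, -1.2, 0.8]
opening: 0.0075
grip_force: 58.8
t26.97 p [ 0.6498 -0.0507  0.1322] yaw 1.098 z [ 0.426  0.837 -0.344] q [-0.62  0.33  1.82  1.2   1.5  -0.59] op 0.0075 gf 58.8 F [-0.  -1.2  0.8]
t: 27.77
tool_pos: [0.6079, -0.1366, 0.1677]
contact_force: [1.0, 0.4, -0.5]
opening: 0.0343
grip_force: 0.0
t27.77 p [ 0.6079 -0.1366  0.1677] yaw 1.106 z [ 0.429  0.835 -0.345] q [-0.77  0.29  1.79  1.12  1.64 -0.58] op 0.0343 gf 0.0 F [ 1.   0.4 -0.5]
14 x [[0.9,-10.5,-9.2],[0.0520,-0.0758,-0.0744]] ->  [ 0.45 -0.21  0.25]
```

Run:
```python
from h import *
plan(([.435,-.246,.15],3.13,.0),([.435,-.246,.06],3.13,.0))
```

```text
19 x [[0.4,-12.5,-2.3],[0.0639,-0.0395,-0.0914]] ->  [ 0.435 -0.246  0.15 ]
3 x [[0.0,0.0,30.0],[0.0000,0.0000,0.0000]] ->  [ 0.435 -0.246  0.06 ]
```

```bash
python3 -m pendant '[[[0.4,-12.5,-2.3],[0.0639,-0.0395,-0.0914],0.5],[[0.4,-12.5,-2.3],[0.0639,-0.0395,-0.0914],0.5],[[0.4,-12.5,-2.3],[0.0639,-0.0395,-0.0914],0.5],[[0.4,-12.5,-2.3],[0.0639,-0.0395,-0.0914],0.5],[[0.4,-12.5,-2.3],[0.0639,-0.0395,-0.0914],0.5],[[0.4,-12.5,-2.3],[0.0639,-0.0395,-0.0914],0.5],[[0.4,-12.5,-2.3],[0.0639,-0.0395,-0.0914],0.5],[[0.4,-12.5,-2.3],[0.0639,-0.0395,-0.0914],0.5],[[0.4,-12.5,-2.3],[0.0639,-0.0395,-0.0914],0.5],[[0.4,-12.5,-2.3],[0.0639,-0.0395,-0.0914],0.5],[[0.4,-12.5,-2.3],[0.0639,-0.0395,-0.0914],0.5],[[0.4,-12.5,-2.3],[0.0639,-0.0395,-0.0914],0.5]]' | grep -v rot
python3 -m pendant '[[[0.4,-12.5,-2.3],[0.0639,-0.0395,-0.0914],0.5],[[0.4,-12.5,-2.3],[0.0639,-0.0395,-0.0914],0.5],[[0.4,-12.5,-2.3],[0.0639,-0.0395,-0.0914],0.5],[[0.4,-12.5,-2.3],[0.0639,-0.0395,-0.0914],0.5],[[0.4,-12.5,-2.3],[0.0639,-0.0395,-0.0914],0.5],[[0.4,-12.5,-2.3],[0.0639,-0.0395,-0.0914],0.5],[[0.4,-12.5,-2.3],[0.0639,-0.0395,-0.0914],0.5],[[0,0,30],[0,0,0],0.5],[[0,0,30],[0,0,0],0.5],[[0,0,30],[0,0,0],0.5],[[0,0,0],[0,0,0],0.5],[[0,0,0],[0,0,0],0.5]]' | grep -v rot
python3 - <<'E'
from h import *
st(); near((.435,-.246)); plan(([.435,-.246,.0],3.13,0))
E
```

```text
t: 28.82
tool_pos: [0.4679, -0.1636, 0.1503]
contact_force: [-1.3, -0.3, -0.3]
opening: 0.0426
grip_force: 0.0
t: 29.82
tool_pos: [0.433, -0.2426, 0.0567]
contact_force: [0.3, -0.3, -0.4]
opening: 0.0426
grip_force: 0.0
t29.82 p [ 0.433  -0.2426  0.0567] yaw 3.134 z [-0.006  0.005 -1.   ] q [-0.66 -0.07  2.05  0.    1.18 -2.22] op 0.0426 gf 0.0 F [ 0.3 -0.3 -0.4]
stem [ 0.4381 -0.2471] yaw -0.007 1686 lat 0.0011
2 x [[-0.3,-1.1,29.5],[0.0010,-0.0010,0.0017]] ->  [ 0.435 -0.246  0.   ]
```

```bash
python3 -m pendant '[[[-0.3,-1.9,28.4],[0,0,0],0.5],[[-0.3,-1.9,28.4],[0,0,0],0.5],[[0,0,0],[0,0,0],0.5],[[0,0,0],[0,0,0],0.5]]' 60 | grep -v rot
python3 -m pendant '[[[0,0,0],[0,0,0],0],[[0,0,0],[0,0,0],0],[[0,0,0],[0,0,0],0],[[0,0,0],[0,0,0],0],[[0,0,0],[0,0,0],0],[[0,0,0],[0,0,0],0]]' | grep -v rot
python3 - <<'E'
from h import *
o=get_obs()
e=np.array([np.cos(1.1),np.sin(1.1),0]); J=np.array([.6395,-.2065,0]); S=J+e*.0358
p=o['tool_pos']+[0,0,.11]
plan(([.53,-.25,.30],1.1,.5),(J-e*.03+[0,0,.29],1.1,1.22),p0=p)
E
```

```text
t: 30.2
tool_pos: [0.435, -0.2484, 0.0027]
contact_force: [-0.0, 1.3, 0.9]
opening: 0.0426
grip_force: 0.0
t: 30.7
tool_pos: [0.4365, -0.2496, 0.0045]
contact_force: [-0.1, 1.9, 6.5]
opening: 0.0071
grip_force: 58.9
17 x [[-1.3,7.5,-11.0],[-0.0297,0.0186,0.1167]] ->  [ 0.53 -0.25  0.3 ]
6 x [[5.7,13.0,8.3],[0.0000,0.1200,0.0000]] ->  [ 0.626 -0.233  0.29 ]
```

```bash
python3 -m pendant '[[[0,0,-30],[0,0,0],0],[[0,0,-40],[0,0,0],0],[[0,0,-40],[0,0,0],0],[[-1.3,7.5,-11],[-0.0297,0.0186,0.1167],0],[[-1.3,7.5,-11],[-0.0297,0.0186,0.1167],0],[[-1.3,7.5,-11],[-0.0297,0.0186,0.1167],0],[[-1.3,7.5,-11],[-0.0297,0.0186,0.1167],0],[[-1.3,7.5,-11],[-0.0297,0.0186,0.1167],0],[[-1.3,7.5,-11],[-0.0297,0.0186,0.1167],0],[[-1.3,7.5,-11],[-0.0297,0.0186,0.1167],0],[[-1.3,7.5,-11],[-0.0297,0.0186,0.1167],0],[[-1.3,7.5,-11],[-0.0297,0.0186,0.1167],0]]' | grep -v rot
python3 -m pendant '[[[-1.3,7.5,-11],[-0.0297,0.0186,0.1167],0],[[-1.3,7.5,-11],[-0.0297,0.0186,0.1167],0],[[-1.3,7.5,-11],[-0.0297,0.0186,0.1167],0],[[-1.3,7.5,-11],[-0.0297,0.0186,0.1167],0],[[-1.3,7.5,-11],[-0.0297,0.0186,0.1167],0],[[-1.3,7.5,-11],[-0.0297,0.0186,0.1167],0],[[-1.3,7.5,-11],[-0.0297,0.0186,0.1167],0],[[-1.3,7.5,-11],[-0.0297,0.0186,0.1167],0],[[0,0,0],[0,0,0],0]]' | grep -v rot
python3 -m pendant '[[[5.7,13,8.3],[0,0.12,0],0],[[5.7,13,8.3],[0,0.12,0],0],[[5.7,13,8.3],[0,0.12,0],0],[[5.7,13,8.3],[0,0.12,0],0],[[5.7,13,8.3],[0,0.12,0],0],[[5.7,13,8.3],[0,0.12,0],0],[[0,0,0],[0,0,0],0],[[0,0,0],[0,0,0],0]]' | grep -v rot
python3 - <<'E'
from h import *
st()
e=np.array([np.cos(1.1),np.sin(1.1),0]); J=np.array([.6395,-.2065,0]); S=J+e*.0358
plan((S+[0,0,.24],1.1,1.22),(S+[0,0,.129],1.1,1.22))
E
```

```text
t: 31.7
tool_pos: [0.4781, -0.2101, 0.2155]
contact_force: [0.1, -0.3, -0.3]
opening: 0.0071
grip_force: 58.9
t: 32.45
tool_pos: [0.5294, -0.2505, 0.2994]
contact_force: [-0.6, 0.5, 0.1]
opening: 0.0068
grip_force: 58.9
t: 33.12
tool_pos: [0.6243, -0.2315, 0.2842]
contact_force: [-0.1, -0.5, -0.1]
opening: 0.0071
grip_force: 58.9
t33.12 p [ 0.6243 -0.2315  0.2842] yaw 1.082 z [ 0.422  0.839 -0.344] q [-0.85  0.3   1.56  1.11  1.81 -0.41] op 0.0071 gf 58.9 F [-0.1 -0.5 -0.1]
2 x [[-9.5,1.2,38.1],[-0.0020,0.0003,-0.0031]] ->  [ 0.656 -0.175  0.24 ]
3 x [[-34.7,0.0,12.7],[0.0000,0.0000,0.0000]] ->  [ 0.656 -0.175  0.129]
```

```bash
python3 -m pendant '[[[-4.8,0.6,19.1],[0,0,0],0],[[-4.8,0.6,19.1],[0,0,0],0],[[-4.8,0.6,19.1],[0,0,0],0],[[-4.8,0.6,19.1],[0,0,0],0],[[0,0,0],[0,0,0],0],[[-26,0,9.5],[0,0,0],0],[[-26,0,9.5],[0,0,0],0],[[-26,0,9.5],[0,0,0],0],[[-26,0,9.5],[0,0,0],0],[[0,0,0],[0,0,0],0],[[0,0,0],[0,0,0],0]]' | grep -v rot
python3 - <<'E'
from h import *
st(); snap('scene','s16.png')
E
python3 -m pendant '[[[0,0,0],[0,0,0],0.4],[[0,0,0],[0,0,0],0.4],[[0,0,0],[0,0,0],0.4],[[0,0,0],[0,0,0],0.4],[[0,0,-20],[0,0,0],0.4],[[0,0,-40],[0,0,0],0.4],[[0,0,-40],[0,0,0],0.4],[[0,0,0],[0,0,0],0.4],[[0,0,0],[0,0,0],0.4]]' | grep -v rot
python3 - <<'E'
from h import *
st(); snap('scene','s17.png'); plan(([.47,.05,.36],0,.45))
E
```

```text
t: 34.03
tool_pos: [0.6558, -0.175, 0.1326]
contact_force: [1.3, -0.2, -0.9]
opening: 0.0069
grip_force: 58.9
t34.03 p [ 0.6558 -0.175   0.1326] yaw 1.089 z [ 0.424  0.838 -0.343] q [-0.76  0.47  1.63  1.12  1.63 -0.59] op 0.0069 gf 58.9 F [ 1.3 -0.2 -0.9]
t: 34.83
tool_pos: [0.6138, -0.2613, 0.1679]
contact_force: [0.2, 0.8, -0.2]
opening: 0.0342
grip_force: 0.0
t34.83 p [ 0.6138 -0.2613  0.1679] yaw 1.095 z [ 0.428  0.835 -0.344] q [-0.89  0.46  1.57  1.06  1.76 -0.58] op 0.0342 gf 0.0 F [ 0.2  0.8 -0.2]
11 x [[15.4,-34.6,-5.8],[-0.0759,-0.0625,0.0684]] ->  [0.47 0.05 0.36]
```

```bash
python3 -m pendant '[[[15.4,-34.6,-5.8],[-0.0759,-0.0625,0.0684],0.4],[[15.4,-34.6,-5.8],[-0.0759,-0.0625,0.0684],0.4],[[15.4,-34.6,-5.8],[-0.0759,-0.0625,0.0684],0.4],[[15.4,-34.6,-5.8],[-0.0759,-0.0625,0.0684],0.4],[[15.4,-34.6,-5.8],[-0.0759,-0.0625,0.0684],0.4],[[15.4,-34.6,-5.8],[-0.0759,-0.0625,0.0684],0.4],[[15.4,-34.6,-5.8],[-0.0759,-0.0625,0.0684],0.4],[[15.4,-34.6,-5.8],[-0.0759,-0.0625,0.0684],0.4],[[15.4,-34.6,-5.8],[-0.0759,-0.0625,0.0684],0.4],[[15.4,-34.6,-5.8],[-0.0759,-0.0625,0.0684],0.4],[[15.4,-34.6,-5.8],[-0.0759,-0.0625,0.0684],0.4],[[0,0,0],[0,0,0],0.4]]' | grep -v rot
python3 -m pendant '[[[0,0,0],[0,0,0],0.4],[[0,0,0],[0,0,0],0.4],[[0,0,0],[0,0,0],0.4]]' | grep -v rot
python3 - <<'E'
from h import *
import json
st(); 
survey('w18.png',None)
m=optics.camera_model('wrist'); json.dump({k:np.array(v).tolist() for k,v in m.items() if not isinstance(v,str)},open('w18.json','w'))
snap('scene','s18.png')
h=cv2.cvtColor(cv2.imread('pics/w18.png'),cv2.COLOR_BGR2HSV)
def pix(n,p,m):
    T=np.array(m['cam_to_world']); w=T[:3,:3].T@(np.array(p)-T[:3,3])
    if n=='wrist': k=np.arctan2(np.hypot(w[0],w[1]),-w[2])/np.hypot(w[0],w[1]); return m['cx']+m['fx']*w[0]*k, m['cy']-m['fy']*w[1]*k
    return m['cx']-m['fx']*w[0]/w[2], m['cy']+m['fy']*w[1]/w[2]
for nm,j in dict(D=(.6235,.193),C=(.6205,.073),B=(.633,-.082),A=(.6395,-.2065)).items():
    e=np.array([np.cos(1.1),np.sin(1.1)]); p=np.r_[np.array(j)+e*.035,.115]
    for n in('wrist','scene'):
        mm=optics.camera_model(n); u,v=pix(n,p,mm); H=cv2.cvtColor(cv2.imread('pics/%s18.png'%n[0]),cv2.COLOR_BGR2HSV)
        print(nm,n,round(u),round(v),H[max(0,int(v)),int(u)].tolist() if 0<=v<400 else '')
E
```

```text
t: 35.88
tool_pos: [0.4639, -0.0044, 0.3364]
contact_force: [0.3, 0.3, 0.8]
opening: 0.0341
grip_force: 0.0
t: 36.13
tool_pos: [0.4631, -0.0134, 0.3295]
contact_force: [1.2, -0.9, 0.2]
opening: 0.0339
grip_force: 0.0
t36.13 p [ 0.4631 -0.0134  0.3295] yaw 0.149 z [ 0.498  0.159 -0.852] q [-0.4  -0.77  2.15  0.36  1.34  0.99] op 0.0339 gf 0.0 F [ 1.2 -0.9  0.2]
lid (512, 265, 32, 38) [array([ 0.4856, -0.3564]), np.float64(0.0355), np.float64(-1.8137), np.float64(0.0129), np.float64(-2.2208)]
lid (213, 213, 40, 41) [array([0.4894, 0.1517]), np.float64(0.0346), np.float64(1.2879), np.float64(0.0163), np.float64(0.799)]
lid (157, 211, 35, 38) [array([0.4734, 0.2613]), np.float64(0.0355), np.float64(1.6196), np.float64(0.0196), np.float64(1.9612)]
lid (117, 197, 29, 36) [array([0.4792, 0.3656]), np.float64(0.0364), np.float64(2.9507), np.float64(0.0092), np.float64(3.1246)]
D wrist 193 116 [13, 194, 112]
D scene 383 135 [13, 178, 70]
C wrist 266 125 [109, 13, 153]
C scene 357 160 [13, 188, 72]
B wrist 379 133 [14, 228, 65]
B scene 323 200 [13, 194, 75]
A wrist 466 145 [108, 19, 179]
A scene 290 238 [12, 158, 63]
```

```bash
cat >> h.py <<'E'
def pix(n,p,m):
    T=np.array(m['cam_to_world']); w=T[:3,:3].T@(np.array(p)-T[:3,3])
    if n=='wrist': k=np.arctan2(np.hypot(w[0],w[1]),-w[2])/np.hypot(w[0],w[1]); return m['cx']+m['fx']*w[0]*k, m['cy']-m['fy']*w[1]*k
    return m['cx']-m['fx']*w[0]/w[2], m['cy']+m['fy']*w[1]/w[2]
J0=dict(D=(.6235,.193),C=(.6205,.073),B=(.633,-.082),A=(.6395,-.2065))
def stemplane(n,im,m,j,yaw=1.1,smin=150):
    h=cv2.cvtColor(im,cv2.COLOR_RGB2HSV); e=np.array([np.cos(yaw),np.sin(yaw)])
    k=((h[...,0]<20)&(h[...,1]>smin)&(h[...,2]>45)).astype(np.uint8)
    a=np.array(pix(n,np.r_[np.array(j)+e*.01,.075],m)); b=np.array(pix(n,np.r_[np.array(j)+e*.048,.152],m))
    roi=np.zeros_like(k); cv2.line(roi,tuple(int(x) for x in a),tuple(int(x) for x in b),1,int(.05*m['fx']/np.linalg.norm(np.array(m['cam_to_world'])[:3,3]-np.r_[j,.1])))
    k&=roi; N,l,s,_=cv2.connectedComponentsWithStats(k); i=1+s[1:,4].argmax(); v,u=np.nonzero(l==i)
    c=np.c_[u,v]; rr=np.array([ray(n,x,y,m)[1] for x,y in c]); rr/=np.linalg.norm(rr,axis=1)[:,None]
    nn=np.linalg.svd(rr,full_matrices=False)[2][2]
    # robust refit
    for _ in range(3):
        d=np.abs(rr@nn); q=rr[d<max(2*np.median(d),.003)]; nn=np.linalg.svd(q,full_matrices=False)[2][2]
    return np.array(m['cam_to_world'])[:3,3],nn,len(q),s[i].tolist()
def stem(j,views,yaw=1.1):
    r=[stemplane(n,im,m,j,yaw) for n,im,m in views]
    (o1,n1,a,b1),(o2,n2,b,b2)=r; d=np.cross(n1,n2); d/=np.linalg.norm(d); d*=np.sign(d[2])
    P=np.linalg.solve(np.array([n1,n2,[0,0,1]]),[n1@o1,n2@o2,.09]); rel=P[:2]-j
    print('stem@rim rel',rel.round(4),'r %.4f az %.3f'%(np.hypot(*rel),np.arctan2(rel[1],rel[0])),'lean %.3f az %.3f'%(np.arccos(d[2]),np.arctan2(d[1],d[0])),'px',a,b,b1,b2)
E
python3 - <<'E'
from h import *
import json
L=lambda f:cv2.imread('pics/'+f)[:,:,::-1].copy()
V=[('wrist',L('w18.png'),json.load(open('w18.json'))),('scene',L('s18.png'),optics.camera_model('scene'))]
for k,j in J0.items(): print(k,end=' '); stem(j,V)
im=V[0][1]; jars('wrist',im,V[0][2],J0,110)
E
```

```text
D stem@rim rel [0.01   0.0178] r 0.0204 az 1.057 lean 0.365 az 1.054 px 568 67 [162, 83, 63, 64, 758] [371, 121, 20, 32, 85]
C stem@rim rel [0.0126 0.0171] r 0.0212 az 0.938 lean 0.324 az 1.050 px 701 126 [236, 89, 65, 74, 908] [345, 143, 21, 37, 148]
B stem@rim rel [0.012  0.0166] r 0.0205 az 0.943 lean 0.390 az 1.020 px 719 127 [360, 96, 42, 75, 960] [310, 185, 23, 39, 149]
A stem@rim rel [0.0108 0.0156] r 0.0190 az 0.966 lean 0.403 az 1.277 px 758 147 [451, 110, 35, 68, 967] [277, 223, 20, 42, 170]
wrist D (177, 98, 71, 75) [0.6758 0.2473] sd 0.0037 n17
wrist C (254, 101, 62, 84) [0.6766 0.0968] sd 0.0070 n46
wrist B (370, 113, 51, 80) [ 0.6443 -0.0708] sd 0.0119 n99
wrist A (442, 127, 57, 75) [ 0.6487 -0.2036] sd 0.0088 n85
```

```bash
cat >> h.py <<'E'
def lidlook(g,f=None):
    m=optics.camera_model('wrist'); im=snap('wrist',f)
    for c in cv2.findContours(wood(im),cv2.RETR_EXTERNAL,cv2.CHAIN_APPROX_NONE)[0]:
        if cv2.contourArea(c)<1000: continue
        c0,r,az,dn,aq=lid('wrist',c,m)
        if np.hypot(*(c0-g))<.06:
            mk=np.zeros((400,640),np.uint8); cv2.drawContours(mk,[c],-1,1,-1); mk^=1
            # notch: empty points within the disc annulus
            a=np.linspace(-np.pi,np.pi,721); pts=[]
            for t in a:
                for rr in (.022,.026,.03):
                    u,v=pix('wrist',[c0[0]+rr*np.cos(t),c0[1]+rr*np.sin(t),.013],m)
                    if mk[int(round(v)),int(round(u))]: pts.append([np.cos(t),np.sin(t)])
            s=np.sum(pts,0) if pts else [0,0]
            print('lid',c0.round(4),'r %.4f edge az %.3f notch az %.3f n%d depth %.4f'%(r,az,np.arctan2(s[1],s[0]),len(pts),dn))
E
python3 - <<'E'
from h import *
st(); plan(([.4893,.1517,.14],1.27,0))
E
```

```text
t36.23 p [ 0.4632 -0.0142  0.3298] yaw 0.147 z [ 0.499  0.158 -0.852] q [-0.41 -0.77  2.15  0.36  1.34  0.99] op 0.0340 gf 0.0 F [ 0.2 -0.8 -0.6]
10 x [[6.6,-13.2,22.1],[0.0232,-0.0530,-0.1071]] ->  [0.489 0.152 0.14 ]
```

```bash
python3 -m pendant '[[[6.6,-13.2,22.1],[0.0232,-0.053,-0.1071],0.4],[[6.6,-13.2,22.1],[0.0232,-0.053,-0.1071],0.4],[[6.6,-13.2,22.1],[0.0232,-0.053,-0.1071],0.4],[[6.6,-13.2,22.1],[0.0232,-0.053,-0.1071],0.4],[[6.6,-13.2,22.1],[0.0232,-0.053,-0.1071],0.4],[[6.6,-13.2,22.1],[0.0232,-0.053,-0.1071],0.4],[[6.6,-13.2,22.1],[0.0232,-0.053,-0.1071],0.4],[[6.6,-13.2,22.1],[0.0232,-0.053,-0.1071],0.4],[[6.6,-13.2,22.1],[0.0232,-0.053,-0.1071],0.4],[[6.6,-13.2,22.1],[0.0232,-0.053,-0.1071],0.4],[[0,0,0],[0,0,0],0.4],[[0,0,0],[0,0,0],0.4]]' | grep -v rot
python3 - <<'E'
from h import *
st(); lidlook((.4893,.1517),'w19.png'); plan(([.4893,.1517,.016],1.27,0))
E
```

```text
t: 37.23
tool_pos: [0.4883, 0.1522, 0.1395]
contact_force: [-0.6, -0.2, 1.0]
opening: 0.034
grip_force: 0.0
t37.23 p [0.4883 0.1522 0.1395] yaw 1.271 z [-0.002 -0.002 -1.   ] q [ 0.16 -0.15  1.96 -0.    1.33  0.46] op 0.0340 gf 0.0 F [-0.6 -0.2  1. ]
lid [0.4902 0.1535] r 0.0341 edge az 1.324 notch az 1.288 n216 depth 0.0137
4 x [[-0.1,-0.1,31.3],[0.0005,0.0002,-0.0000]] ->  [0.489 0.152 0.016]
```

Run:
```python
from h import *
plan(([.4902,.1535,.016],1.288,0))
```

```text
4 x [[0.4,0.0,31.3],[0.0005,0.0002,-0.0045]] ->  [0.49  0.154 0.016]
```

```bash
python3 -m pendant '[[[0.4,0,31.1],[0,0,-0.0045],0.4],[[0.4,0,31.1],[0,0,-0.0045],0.4],[[0.4,0,31.1],[0,0,-0.0045],0.4],[[0.4,0,30.6],[0,0,-0.0045],0.4],[[0,0,0],[0,0,0],0.4],[[0,0,0],[0,0,0],0],[[0,0,0],[0,0,0],0],[[0,0,0],[0,0,0],0],[[0,0,0],[0,0,0],0],[[0,0,0],[0,0,0],0],[[0,0,0],[0,0,0],0]]' 50 | grep -v rot
python3 -m pendant '[[[0,0,-20],[0,0,0],0],[[0,0,-40],[0,0,0],0],[[0,0,-40],[0,0,0],0],[[0,0,-40],[0,0,0],0],[[0,0,-40],[0,0,0],0],[[0,0,-40],[0,0,0],0],[[0,0,0],[0,0,0],0]]' | grep -v rot
python3 - <<'E'
from h import *
st(); 
J=np.array([*J0['D'],0]); plan((J+[0,0,.21],1.05,0),(J+[0,0,.11],1.05,0))
lidlook((.49,.1535),'w20.png')
E
```

```text
t: 38.2
tool_pos: [0.4912, 0.1548, 0.0197]
contact_force: [-0.5, -1.2, 2.7]
opening: 0.0158
grip_force: 49.3
t: 38.78
tool_pos: [0.4937, 0.1559, 0.2492]
contact_force: [1.3, 0.1, 0.7]
opening: 0.0156
grip_force: 49.0
t38.78 p [0.4937 0.1559 0.2492] yaw 1.292 z [ 0.02   0.001 -1.   ] q [ 0.16 -0.23  1.85 -0.    1.5   0.44] op 0.0156 gf 49.0 F [1.3 0.1 0.7]
4 x [[20.4,26.8,10.2],[0.0045,-0.0023,0.0605]] ->  [0.624 0.193 0.21 ]
3 x [[0.0,0.0,33.3],[0.0000,0.0000,0.0000]] ->  [0.624 0.193 0.11 ]
```

```bash
cat >> h.py <<'E'
def rim(n,im,m,j,th=110,r=.033,ex=None,tol=.006):
    "far rim arc near a known jar; drops arc points near azimuth ex (spoon)"
    h=cv2.cvtColor(im,cv2.COLOR_RGB2HSV); k=((h[...,2]<th)|((h[...,1]>75)&(h[...,2]<th*1.5)&(h[...,0]<25))).astype(np.uint8)
    k=cv2.morphologyEx(k,cv2.MORPH_OPEN,np.ones((3,3)))
    C=np.vstack(cv2.findContours(k,cv2.RETR_LIST,cv2.CHAIN_APPROX_NONE)[0])[:,0,:].astype(float)
    u,v=pix(n,np.r_[j,.09],m); C=C[np.hypot(*(C-[u,v]).T)<.06*m['fx']/np.linalg.norm(np.array(m['cam_to_world'])[:3,3]-np.r_[j,.09])]
    P=proj(n,C,.09,m); cam=np.array(m['cam_to_world'])[:2,3]; c=np.array(j,float)
    for i in range(6):
        d=(c-cam)/np.linalg.norm(c-cam); q=P-c; a=np.arctan2(q[:,1],q[:,0])
        ok=(np.abs(np.hypot(*q.T)-r)<tol)&(q@d>0)
        if ex is not None: ok&=np.abs((a-ex+np.pi)%(2*np.pi)-np.pi)>.35
        Q=P[ok]; s=least_squares(lambda x:np.hypot(*(Q-x).T)-r,c,loss='soft_l1',f_scale=.001); c=s.x
    print(n,'rim',c.round(4),'n',len(Q),'sd %.4f'%np.std(s.fun)); return c
E
python3 - <<'E'
from h import *
import json
L=lambda f:cv2.imread('pics/'+f)[:,:,::-1].copy()
for k,j in J0.items():
    print(k); rim('wrist',L('w18.png'),json.load(open('w18.json')),j,ex=1.0); rim('scene',L('s18.png'),optics.camera_model('scene'),j,75,ex=1.)
E
```

```text
D
wrist rim [0.623  0.1915] n 42 sd 0.0009
scene rim [0.628 0.191] n 23 sd 0.0015
C
wrist rim [0.6202 0.0715] n 49 sd 0.0009
scene rim [0.6273 0.071 ] n 25 sd 0.0015
B
wrist rim [ 0.6338 -0.0819] n 52 sd 0.0011
scene rim [ 0.6398 -0.0848] n 31 sd 0.0015
A
wrist rim [ 0.6402 -0.2066] n 56 sd 0.0016
scene rim [ 0.6452 -0.2103] n 37 sd 0.0015
```

```bash
sed -i 's/^J0=.*/J0=dict(D=(.6245,.1915),C=(.622,.0715),B=(.6355,-.0825),A=(.6415,-.2075))/' h.py
python3 - <<'E'
from h import *
st(); plan(([.6252,.1928,.21],1.05,0))
E
```

```text
t38.83 p [0.4923 0.1556 0.245 ] yaw 1.292 z [ 0.015  0.    -1.   ] q [ 0.16 -0.23  1.85 -0.    1.5   0.44] op 0.0159 gf 49.0 F [-0.7  0.4 -0.7]
4 x [[20.7,27.6,9.1],[0.0034,-0.0016,0.0604]] ->  [0.625 0.193 0.21 ]
```

```bash
python3 -m pendant '[[[20.7,27.6,8],[0,0,0.0604],0],[[20.7,27.6,8],[0,0,0.0604],0],[[20.7,27.6,8],[0,0,0.0604],0],[[20.7,27.6,8],[0,0,0.0604],0],[[0,0,0],[0,0,0],0],[[0,0,0],[0,0,0],0],[[0,0,0],[0,0,0],0]]' | grep -v rot
python3 - <<'E'
from h import *
st(); plan(([.6252,.1928,.115],1.05,0))
E
```

```text
t: 39.42
tool_pos: [0.6212, 0.1921, 0.205]
contact_force: [0.0, -0.4, -0.0]
opening: 0.0157
grip_force: 49.1
t39.42 p [0.6212 0.1921 0.205 ] yaw 1.05 z [ 0.    -0.002 -1.   ] q [ 0.19  0.13  1.58 -0.    1.44  0.71] op 0.0157 gf 49.1 F [ 0.  -0.4 -0. ]
3 x [[0.9,1.0,30.0],[0.0004,0.0005,0.0001]] ->  [0.625 0.193 0.115]
```

```bash
python3 -m pendant '[[[2.6,3.1,0],[0,0,0],0],[[0,0,0],[0,0,0],0],[[0,0,18],[0,0,0],0],[[0,0,18],[0,0,0],0],[[0,0,18],[0,0,0],0],[[0,0,18],[0,0,0],0],[[0,0,18],[0,0,0],0],[[0,0,0],[0,0,0],0],[[0,0,0],[0,0,0],0]]' | grep -v rot
python3 - <<'E'
from h import *
st(); plan(([.6252,.1928,.1045],1.05,0))
E
```

```text
t: 40.17
tool_pos: [0.6253, 0.1926, 0.1163]
contact_force: [1.0, 0.2, 0.6]
opening: 0.0154
grip_force: 49.1
t40.17 p [0.6253 0.1926 0.1163] yaw 1.05 z [ 0.002 -0.002 -1.   ] q [ 0.19  0.21  1.64 -0.    1.29  0.71] op 0.0154 gf 49.1 F [1.  0.2 0.6]
1 x [[0.2,-0.3,11.8],[0.0023,0.0007,0.0000]] ->  [0.625 0.193 0.104]
```

```bash
python3 -m pendant '[[[0,0,4],[0,0,0],0],[[0,0,4],[0,0,0],0],[[0,0,0],[0,0,0],0]]' | grep -v rot
python3 -m pendant '[[[0,0,3.5],[0,0,0],0],[[0,0,0],[0,0,0],0],[[0,0,0],[0,0,0],0]]' | grep -v rot
```

```text
t: 40.42
tool_pos: [0.6268, 0.1928, 0.1093]
contact_force: [-0.2, -0.6, 0.4]
opening: 0.0159
grip_force: 49.1
t: 40.67
tool_pos: [0.6264, 0.1931, 0.1054]
contact_force: [-0.3, 1.6, 1.9]
opening: 0.0157
grip_force: 49.2
```

```bash
python3 -m pendant '[[[0,0,1.5],[0,0,0],0],[[0,0,0],[0,0,0],0],[[0,0,0],[0,0,0],0.4],[[0,0,0],[0,0,0],0.4],[[0,0,0],[0,0,0],0.4],[[0,0,0],[0,0,0],0.4],[[0,0,-15],[0,0,0],0.4],[[0,0,-40],[0,0,0],0.4],[[0,0,-40],[0,0,0],0.4],[[0,0,-40],[0,0,0],0.4],[[0,0,0],[0,0,0],0.4],[[0,0,0],[0,0,0],0.4]]' | grep -v rot
cat >> h.py <<'E'
def lidon(j,f=None,az=1.0):
    "lid on a jar seen from above: contour points projected at disc top z=.098"
    m=optics.camera_model('wrist'); im=snap('wrist',f); u,v=pix('wrist',np.r_[j,.098],m)
    h=cv2.cvtColor(im,cv2.COLOR_RGB2HSV); k=wood(im)&(h[...,2]>75).astype(np.uint8)
    C=np.vstack(cv2.findContours(k,cv2.RETR_LIST,cv2.CHAIN_APPROX_NONE)[0])[:,0,:].astype(float)
    P=proj('wrist',C,.098,m); c=np.array(j,float)
    for i in range(8):
        q=P-c; a=np.arctan2(q[:,1],q[:,0]); ok=(np.abs(np.hypot(*q.T)-.034)<(.008 if i<3 else .004))&(np.abs((a-az+np.pi)%(2*np.pi)-np.pi)>.4)
        Q=P[ok]; s=least_squares(lambda x:np.hypot(*(Q-x[:2]).T)-x[2],np.r_[c,.034],loss='soft_l1',f_scale=.001); c=s.x[:2]
    q=Q-c; a=np.arctan2(q[:,1],q[:,0]); print('lid on',c.round(4),'r %.4f'%s.x[2],'n',len(Q),'cover',len(set((a*6).astype(int))),'sd %.4f'%np.std(s.fun),'px',round(u),round(v))
E
python3 - <<'E'
from h import *
st(); lidon(J0['D'],'w21.png'); plan(([.473,.2615,.24],1.6,0),([.473,.2615,.14],1.6,0))
E
```

```text
t: 41.67
tool_pos: [0.6282, 0.1932, 0.2446]
contact_force: [0.9, -0.7, -0.8]
opening: 0.034
grip_force: 0.0
t41.67 p [0.6282 0.1932 0.2446] yaw 1.05 z [ 0.012  0.    -1.   ] q [ 0.19  0.11  1.53 -0.    1.49  0.71] op 0.0340 gf 0.0 F [ 0.9 -0.7 -0.8]
lid on [0.6255 0.1942] r 0.0328 n 194 cover 33 sd 0.0008 px 310 189
5 x [[4.0,-33.8,0.1],[0.0014,-0.0002,-0.1100]] ->  [0.473 0.262 0.24 ]
3 x [[0.0,0.0,33.3],[0.0000,0.0000,0.0000]] ->  [0.473 0.262 0.14 ]
```

```bash
python3 -m pendant '[[[4,-33.8,0],[0,0,-0.11],0.4],[[4,-33.8,0],[0,0,-0.11],0.4],[[4,-33.8,0],[0,0,-0.11],0.4],[[4,-33.8,0],[0,0,-0.11],0.4],[[4,-33.8,0],[0,0,-0.11],0.4],[[0,0,33],[0,0,0],0.4],[[0,0,33],[0,0,0],0.4],[[0,0,33],[0,0,0],0.4],[[0,0,0],[0,0,0],0.4],[[0,0,0],[0,0,0],0.4],[[0,0,0],[0,0,0],0.4]]' | grep -v rot
python3 - <<'E'
from h import *
st(); lidlook((.473,.2615),'w22.png'); plan(([.473,.2615,.016],1.6,0))
E
```

```text
t: 42.63
tool_pos: [0.4731, 0.2611, 0.1397]
contact_force: [0.3, 0.5, 0.4]
opening: 0.0344
grip_force: 0.0
t42.63 p [0.4731 0.2611 0.1397] yaw 1.6 z [ 0.003 -0.001 -1.   ] q [ 0.37 -0.08  1.9  -0.    1.32  0.34] op 0.0344 gf 0.0 F [0.3 0.5 0.4]
lid [0.4727 0.265 ] r 0.0341 edge az 1.548 notch az 1.595 n211 depth 0.0143
4 x [[0.0,-0.3,31.2],[0.0014,0.0002,-0.0001]] ->  [0.473 0.262 0.016]
```

```bash
python3 -m pendant '[[[0.6,0,31],[0,0,0],0.4],[[0.6,0,31],[0,0,0],0.4],[[0.6,0,31],[0,0,0],0.4],[[0.6,0,30.5],[0,0,0],0.4],[[0,0,0],[0,0,0],0.4],[[0,0,0],[0,0,0],0],[[0,0,0],[0,0,0],0],[[0,0,0],[0,0,0],0],[[0,0,0],[0,0,0],0],[[0,0,0],[0,0,0],0],[[0,0,0],[0,0,0],0]]' 50 | grep -v rot
python3 -m pendant '[[[0,0,-20],[0,0,0],0],[[0,0,-40],[0,0,0],0],[[0,0,-40],[0,0,0],0],[[0,0,-40],[0,0,0],0],[[0,0,-40],[0,0,0],0],[[0,0,-20],[0,0,0],0],[[0,0,0],[0,0,0],0],[[0,0,0],[0,0,0],0]]' | grep -v rot
python3 - <<'E'
from h import *
st(); plan(([*J0['C'],.215],1.0,0))
E
```

```text
t: 43.6
tool_pos: [0.4744, 0.2638, 0.0174]
contact_force: [-0.1, 0.1, 7.0]
opening: 0.0155
grip_force: 49.5
t: 44.27
tool_pos: [0.4729, 0.2639, 0.2171]
contact_force: [-0.1, -0.2, -1.3]
opening: 0.0156
grip_force: 48.9
t44.27 p [0.4729 0.2639 0.2171] yaw 1.6 z [ 0.006 -0.    -1.   ] q [ 0.37 -0.14  1.83 -0.    1.45  0.34] op 0.0156 gf 48.9 F [-0.1 -0.2 -1.3]
7 x [[-22.3,27.4,0.4],[0.0008,-0.0002,0.0857]] ->  [0.622 0.072 0.215]
```

```bash
python3 -m pendant '[[[-22.3,27.4,0],[0,0,0.0857],0],[[-22.3,27.4,0],[0,0,0.0857],0],[[-22.3,27.4,0],[0,0,0.0857],0],[[-22.3,27.4,0],[0,0,0.0857],0],[[-22.3,27.4,0],[0,0,0.0857],0],[[-22.3,27.4,0],[0,0,0.0857],0],[[-22.3,27.4,0],[0,0,0.0857],0],[[0,0,0],[0,0,0],0],[[0,0,0],[0,0,0],0],[[0,0,0],[0,0,0],0]]' | grep -v rot
python3 - <<'E'
from h import *
st(); plan(([*J0['C'],.215],1.0,0))
E
```

```text
t: 45.1
tool_pos: [0.6204, 0.0712, 0.2134]
contact_force: [0.3, -0.0, -0.2]
opening: 0.0159
grip_force: 49.0
t45.10 p [0.6204 0.0712 0.2134] yaw 1.0 z [-0.002 -0.001 -1.   ] q [-0.    0.06  1.63 -0.    1.45  0.57] op 0.0159 gf 49.0 F [ 0.3 -0.  -0.2]
1 x [[1.1,1.2,-1.6],[-0.0007,0.0017,0.0002]] ->  [0.622 0.072 0.215]
```

```bash
python3 -m pendant '[[[1,1.2,0],[0,0,0],0],[[0,0,0],[0,0,0],0],[[0,0,19],[0,0,0],0],[[0,0,19],[0,0,0],0],[[0,0,19],[0,0,0],0],[[0,0,19],[0,0,0],0],[[0,0,19],[0,0,0],0],[[0,0,0],[0,0,0],0],[[0,0,0],[0,0,0],0]]' | grep -v rot
python3 -m pendant '[[[0,0,4],[0,0,0],0],[[0,0,4],[0,0,0],0],[[0,0,0],[0,0,0],0]]' | grep -v rot
python3 -m pendant '[[[0,0,4],[0,0,0],0],[[0,0,0],[0,0,0],0],[[0,0,0],[0,0,0],0]]' | grep -v rot
```

```text
t: 45.85
tool_pos: [0.6223, 0.072, 0.1199]
contact_force: [0.3, 0.6, 0.3]
opening: 0.0162
grip_force: 49.0
t: 46.1
tool_pos: [0.6238, 0.0713, 0.1136]
contact_force: [-0.1, -0.2, -0.2]
opening: 0.0157
grip_force: 49.0
t: 46.35
tool_pos: [0.6235, 0.071, 0.1091]
contact_force: [-0.4, -0.6, -0.1]
opening: 0.0156
grip_force: 49.0
```

```bash
python3 -m pendant '[[[0,0,3.5],[0,0,0],0],[[0,0,0],[0,0,0],0],[[0,0,0],[0,0,0],0]]' | grep -v rot
python3 -m pendant '[[[0,0,2],[0,0,0],0],[[0,0,0],[0,0,0],0],[[0,0,0],[0,0,0],0]]' | grep -v rot
```

```text
t: 46.6
tool_pos: [0.6233, 0.071, 0.1052]
contact_force: [-0.0, 0.1, -1.3]
opening: 0.0162
grip_force: 49.0
t: 46.85
tool_pos: [0.6234, 0.0712, 0.1035]
contact_force: [-0.7, 0.8, -0.1]
opening: 0.016
grip_force: 49.1
```

```bash
python3 -m pendant '[[[0,0,2],[0,0,0],0],[[0,0,0],[0,0,0],0],[[0,0,0],[0,0,0],0]]' | grep -v rot
python3 -m pendant '[[[0,0,0],[0,0,0],0.4],[[0,0,0],[0,0,0],0.4],[[0,0,0],[0,0,0],0.4],[[0,0,0],[0,0,0],0.4],[[0,0,-15],[0,0,0],0.4],[[0,0,-40],[0,0,0],0.4],[[0,0,-40],[0,0,0],0.4],[[0,0,-40],[0,0,0],0.4],[[0,0,0],[0,0,0],0.4],[[0,0,0],[0,0,0],0.4],[[0,0,0],[0,0,0],0.4]]' | grep -v rot
python3 - <<'E'
from h import *
st(); lidon(J0['C'],'w23.png'); lidon(J0['D'],'w23b.png'); plan(([.479,.3655,.24],2.95,0))
E
```

```text
t: 47.1
tool_pos: [0.6237, 0.0713, 0.1025]
contact_force: [-3.1, 1.8, 5.3]
opening: 0.0159
grip_force: 49.6
t: 48.02
tool_pos: [0.623, 0.0712, 0.2361]
contact_force: [-0.0, 1.0, -0.9]
opening: 0.0341
grip_force: 0.0
t48.02 p [0.623  0.0712 0.2361] yaw 1.0 z [ 0.003 -0.002 -1.   ] q [-0.    0.05  1.6  -0.    1.48  0.57] op 0.0341 gf 0.0 F [-0.   1.  -0.9]
lid on [0.6241 0.0726] r 0.0327 n 178 cover 32 sd 0.0007 px 312 187
lid on [0.6238 0.1932] r 0.0332 n 233 cover 33 sd 0.0008 px 243 77
16 x [[23.9,-2.6,-0.4],[-0.0001,0.0001,-0.1219]] ->  [0.479 0.366 0.24 ]
```

```bash
python3 -m pendant '[[[18.9,-31.1,0],[0,0,0],0.4],[[18.9,-31.1,0],[0,0,0],0.4],[[18.9,-31.1,0],[0,0,0],0.4],[[18.9,-31.1,0],[0,0,0],0.4],[[18.9,-31.1,0],[0,0,0],0.4],[[18.9,-31.1,0],[0,0,0],0.4],[[18.9,-31.1,0],[0,0,0],0.4],[[18.9,-31.1,0],[0,0,0],0.4],[[18.9,-31.1,0],[0,0,0],0.4],[[0,0,0],[0,0,-0.122],0.4],[[0,0,0],[0,0,-0.122],0.4],[[0,0,0],[0,0,-0.122],0.4]]' | grep -v rot
python3 -m pendant '[[[0,0,0],[0,0,-0.122],0.4],[[0,0,0],[0,0,-0.122],0.4],[[0,0,0],[0,0,-0.122],0.4],[[0,0,0],[0,0,-0.122],0.4],[[0,0,0],[0,0,-0.122],0.4],[[0,0,0],[0,0,-0.122],0.4],[[0,0,0],[0,0,-0.122],0.4],[[0,0,0],[0,0,-0.122],0.4],[[0,0,0],[0,0,-0.122],0.4],[[0,0,0],[0,0,-0.122],0.4],[[0,0,0],[0,0,-0.122],0.4],[[0,0,0],[0,0,-0.122],0.4]]' | grep -v rot
python3 -m pendant '[[[0,0,0],[0,0,-0.122],0.4],[[0,0,32],[0,0,0],0.4],[[0,0,32],[0,0,0],0.4],[[0,0,32],[0,0,0],0.4],[[0,0,0],[0,0,0],0.4],[[0,0,0],[0,0,0],0.4],[[0,0,0],[0,0,0],0.4]]' | grep -v rot
python3 - <<'E'
from h import *
st(); lidlook((.479,.3655),'w24.png'); plan(([.479,.3655,.016],2.95,0))
E
```

```text
t: 49.12
tool_pos: [0.478, 0.366, 0.2329]
contact_force: [1.0, -0.0, -0.8]
opening: 0.0342
grip_force: 0.0
t: 50.12
tool_pos: [0.4786, 0.365, 0.2329]
contact_force: [0.8, 0.5, -0.2]
opening: 0.0342
grip_force: 0.0
t: 50.7
tool_pos: [0.4801, 0.3656, 0.1403]
contact_force: [-0.0, 0.3, 0.9]
opening: 0.034
grip_force: 0.0
t50.70 p [0.4801 0.3656 0.1403] yaw 2.952 z [ 0.003 -0.001 -1.   ] q [ 0.53  0.07  1.75 -0.    1.32 -0.85] op 0.0340 gf 0.0 F [-0.   0.3  0.9]
lid [0.479  0.3689] r 0.0342 edge az 3.031 notch az 3.034 n215 depth 0.0134
4 x [[0.5,-0.3,31.4],[0.0002,0.0013,0.0005]] ->  [0.479 0.366 0.016]
```

```bash
python3 -m pendant '[[[0.4,0.7,31],[0,0,-0.0205],0.4],[[0.4,0.7,31],[0,0,-0.0205],0.4],[[0.4,0.7,31],[0,0,-0.0205],0.4],[[0.4,0.7,30.5],[0,0,-0.0205],0.4],[[0,0,0],[0,0,0],0.4],[[0,0,0],[0,0,0],0],[[0,0,0],[0,0,0],0],[[0,0,0],[0,0,0],0],[[0,0,0],[0,0,0],0],[[0,0,0],[0,0,0],0],[[0,0,0],[0,0,0],0]]' 50 | grep -v rot
python3 -m pendant '[[[0,0,-20],[0,0,0],0],[[0,0,-40],[0,0,0],0],[[0,0,-40],[0,0,0],0],[[0,0,-40],[0,0,0],0],[[0,0,-40],[0,0,0],0],[[0,0,-30],[0,0,0],0],[[0,0,0],[0,0,0],0],[[0,0,0],[0,0,0],0]]' | grep -v rot
python3 - <<'E'
from h import *
st(); plan(([.43,.25,.225],2.2,0),([.48,.1,.225],1.3,0),([*J0['B'],.215],1.0,0))
E
```

```text
t: 51.67
tool_pos: [0.4804, 0.3691, 0.0187]
contact_force: [-0.5, -0.6, 7.3]
opening: 0.016
grip_force: 49.4
t: 52.33
tool_pos: [0.4796, 0.3694, 0.2298]
contact_force: [-0.5, 0.2, -1.0]
opening: 0.0158
grip_force: 49.0
t52.33 p [0.4796 0.3694 0.2298] yaw 3.034 z [ 0.008  0.002 -1.   ] q [ 0.53  0.    1.67 -0.    1.46 -0.93] op 0.0158 gf 49.0 F [-0.5  0.2 -1. ]
7 x [[-1.3,-19.0,0.7],[0.0008,0.0009,0.1191]] ->  [0.43  0.25  0.225]
8 x [[-20.4,1.8,0.0],[0.0000,0.0000,0.1125]] ->  [0.48  0.1   0.225]
7 x [[-15.4,30.7,1.4],[0.0000,0.0000,0.0429]] ->  [ 0.636 -0.082  0.215]
```

```bash
python3 -m pendant '[[[-1.3,-19,0],[0,0,0.119],0],[[-1.3,-19,0],[0,0,0.119],0],[[-1.3,-19,0],[0,0,0.119],0],[[-1.3,-19,0],[0,0,0.119],0],[[-1.3,-19,0],[0,0,0.119],0],[[-1.3,-19,0],[0,0,0.119],0],[[-1.3,-19,0],[0,0,0.119],0],[[-20.4,1.8,0],[0,0,0.1125],0],[[-20.4,1.8,0],[0,0,0.1125],0],[[-20.4,1.8,0],[0,0,0.1125],0],[[-20.4,1.8,0],[0,0,0.1125],0],[[-20.4,1.8,0],[0,0,0.1125],0]]' | grep -v rot
python3 -m pendant '[[[-20.4,1.8,0],[0,0,0.1125],0],[[-20.4,1.8,0],[0,0,0.1125],0],[[-20.4,1.8,0],[0,0,0.1125],0],[[-15.4,30.7,0],[0,0,0.043],0],[[-15.4,30.7,0],[0,0,0.043],0],[[-15.4,30.7,0],[0,0,0.043],0],[[-15.4,30.7,0],[0,0,0.043],0],[[-15.4,30.7,0],[0,0,0.043],0],[[-15.4,30.7,0],[0,0,0.043],0],[[-15.4,30.7,0],[0,0,0.043],0],[[0,0,0],[0,0,0],0],[[0,0,0],[0,0,0],0]]' | grep -v rot
python3 - <<'E'
from h import *
st(); plan(([*J0['B'],.215],1.0,0))
E
```

```text
t: 53.33
tool_pos: [0.4754, 0.159, 0.2239]
contact_force: [0.1, 0.1, -0.6]
opening: 0.0155
grip_force: 49.0
t: 54.33
tool_pos: [0.6337, -0.0844, 0.2241]
contact_force: [0.8, 0.5, -1.0]
opening: 0.0157
grip_force: 49.0
t54.33 p [ 0.6337 -0.0844  0.2241] yaw 0.998 z [-0.002 -0.    -1.   ] q [-0.25  0.09  1.58 -0.    1.47  0.32] op 0.0157 gf 49.0 F [ 0.8  0.5 -1. ]
1 x [[2.6,0.5,9.1],[-0.0018,0.0013,-0.0023]] ->  [ 0.636 -0.082  0.215]
```

```bash
python3 -m pendant '[[[2.6,0.5,0],[0,0,0],0],[[0,0,0],[0,0,0],0],[[0,0,21],[0,0,0],0],[[0,0,21],[0,0,0],0],[[0,0,21],[0,0,0],0],[[0,0,21],[0,0,0],0],[[0,0,21],[0,0,0],0],[[0,0,0],[0,0,0],0],[[0,0,0],[0,0,0],0]]' | grep -v rot
python3 -m pendant '[[[0,0,4],[0,0,0],0],[[0,0,4],[0,0,0],0],[[0,0,0],[0,0,0],0]]' | grep -v rot
python3 -m pendant '[[[0,0,4],[0,0,0],0],[[0,0,0],[0,0,0],0],[[0,0,0],[0,0,0],0]]' | grep -v rot
python3 -m pendant '[[[0,0,3],[0,0,0],0],[[0,0,0],[0,0,0],0],[[0,0,0],[0,0,0],0]]' | grep -v rot
```

```text
t: 55.08
tool_pos: [0.6352, -0.0801, 0.121]
contact_force: [-0.2, -0.4, 0.1]
opening: 0.0158
grip_force: 49.0
t: 55.33
tool_pos: [0.6371, -0.0813, 0.1152]
contact_force: [0.8, 0.1, 0.0]
opening: 0.016
grip_force: 49.0
t: 55.58
tool_pos: [0.6367, -0.0815, 0.1104]
contact_force: [0.2, 0.2, -0.9]
opening: 0.0157
grip_force: 49.0
t: 55.83
tool_pos: [0.6372, -0.0817, 0.1081]
contact_force: [-0.0, -0.2, 2.3]
opening: 0.0163
grip_force: 49.4
```

```bash
python3 -m pendant '[[[0,0,2],[0,0,0],0],[[0,0,0],[0,0,0],0],[[0,0,0],[0,0,0],0]]' | grep -v rot
python3 -m pendant '[[[0,0,1.5],[0,0,0],0],[[0,0,0],[0,0,0],0],[[0,0,0],[0,0,0],0]]' | grep -v rot
```

```text
t: 56.08
tool_pos: [0.6367, -0.0817, 0.1055]
contact_force: [-0.8, -0.9, 0.8]
opening: 0.0157
grip_force: 49.1
t: 56.33
tool_pos: [0.6368, -0.0819, 0.1045]
contact_force: [-2.1, -0.9, 5.9]
opening: 0.0157
grip_force: 49.7
```

Seating. Push a hair, release, lift, check.

```bash
python3 -m pendant '[[[0,0,1],[0,0,0],0],[[0,0,0],[0,0,0],0],[[0,0,0],[0,0,0],0.4],[[0,0,0],[0,0,0],0.4],[[0,0,0],[0,0,0],0.4],[[0,0,0],[0,0,0],0.4],[[0,0,-15],[0,0,0],0.4],[[0,0,-40],[0,0,0],0.4],[[0,0,-40],[0,0,0],0.4],[[0,0,-40],[0,0,0],0.4],[[0,0,0],[0,0,0],0.4],[[0,0,0],[0,0,0],0.4]]' | grep -v rot
python3 - <<'E'
from h import *
st(); lidon(J0['B'],'w25.png'); lidon(J0['C']); plan(([.46,-.16,.235],1.0,0),([.484,-.3565,.235],-1.83,0,0),([.484,-.3565,.14],-1.83,0))
E
```

```text
t: 57.33
tool_pos: [0.6385, -0.0816, 0.2439]
contact_force: [0.3, -0.0, -1.1]
opening: 0.0343
grip_force: 0.0
t57.33 p [ 0.6385 -0.0816  0.2439] yaw 1.0 z [ 0.012 -0.004 -1.   ] q [-0.24  0.08  1.56 -0.    1.49  0.33] op 0.0343 gf 0.0 F [ 0.3 -0.  -1.1]
lid on [ 0.6358 -0.0813] r 0.0327 n 168 cover 33 sd 0.0005 px 310 187
lid on [0.6246 0.072 ] r 0.0334 n 175 cover 33 sd 0.0006 px 211 62
5 x [[-32.3,-21.1,0.6],[0.0007,-0.0001,0.0000]] ->  [ 0.46  -0.16   0.235]
24 x [[5.4,10.5,0.0],[-0.0000,-0.0000,0.1179]] ->  [ 0.484 -0.356  0.235]
3 x [[0.0,0.0,31.7],[0.0000,0.0000,0.0000]] ->  [ 0.484 -0.356  0.14 ]
```

```bash
python3 -m pendant '[[[-32.3,-21.1,0],[0,0,0],0.4],[[-32.3,-21.1,0],[0,0,0],0.4],[[-32.3,-21.1,0],[0,0,0],0.4],[[-32.3,-21.1,0],[0,0,0],0.4],[[-32.3,-21.1,0],[0,0,0],0.4],[[5.4,10.5,0],[0,0,0.118],0.4],[[5.4,10.5,0],[0,0,0.118],0.4],[[5.4,10.5,0],[0,0,0.118],0.4],[[5.4,10.5,0],[0,0,0.118],0.4],[[5.4,10.5,0],[0,0,0.118],0.4],[[5.4,10.5,0],[0,0,0.118],0.4],[[5.4,10.5,0],[0,0,0.118],0.4]]' | grep -v rot
python3 -m pendant '[[[5.4,10.5,0],[0,0,0.118],0.4],[[5.4,10.5,0],[0,0,0.118],0.4],[[5.4,10.5,0],[0,0,0.118],0.4],[[5.4,10.5,0],[0,0,0.118],0.4],[[5.4,10.5,0],[0,0,0.118],0.4],[[5.4,10.5,0],[0,0,0.118],0.4],[[5.4,10.5,0],[0,0,0.118],0.4],[[5.4,10.5,0],[0,0,0.118],0.4],[[5.4,10.5,0],[0,0,0.118],0.4],[[5.4,10.5,0],[0,0,0.118],0.4],[[5.4,10.5,0],[0,0,0.118],0.4],[[5.4,10.5,0],[0,0,0.118],0.4]]' | grep -v rot
python3 -m pendant '[[[5.4,10.5,0],[0,0,0.118],0.4],[[5.4,10.5,0],[0,0,0.118],0.4],[[5.4,10.5,0],[0,0,0.118],0.4],[[5.4,10.5,0],[0,0,0.118],0.4],[[5.4,10.5,0],[0,0,0.118],0.4],[[0,0,32],[0,0,0],0.4],[[0,0,32],[0,0,0],0.4],[[0,0,32],[0,0,0],0.4],[[0,0,0],[0,0,0],0.4],[[0,0,0],[0,0,0],0.4],[[0,0,0],[0,0,0],0.4]]' | grep -v rot
python3 - <<'E'
from h import *
st(); lidlook((.484,-.3565),'w26.png'); plan(([.484,-.3565,.016],-1.83,0))
E
```

```text
t: 58.43
tool_pos: [0.5321, -0.1947, 0.2352]
contact_force: [0.3, 0.7, 0.4]
opening: 0.034
grip_force: 0.0
t: 59.43
tool_pos: [0.5315, -0.3251, 0.2352]
contact_force: [-0.3, 0.7, -0.1]
opening: 0.034
grip_force: 0.0
t: 60.35
tool_pos: [0.4841, -0.3569, 0.1425]
contact_force: [-0.1, -0.4, 1.2]
opening: 0.0337
grip_force: 0.0
t60.35 p [ 0.4841 -0.3569  0.1425] yaw -1.832 z [ 0.003 -0.002 -1.   ] q [-0.76  0.07  1.75  0.    1.32  2.64] op 0.0337 gf 0.0 F [-0.1 -0.4  1.2]
lid [ 0.485  -0.3597] r 0.0342 edge az -1.845 notch az -1.826 n213 depth 0.0137
4 x [[-0.2,0.4,32.0],[-0.0014,-0.0005,-0.0005]] ->  [ 0.484 -0.356  0.016]
```

```bash
python3 -m pendant '[[[0.5,-0.2,31.5],[0,0,0],0.4],[[0.5,-0.2,31.5],[0,0,0],0.4],[[0.5,-0.2,31.5],[0,0,0],0.4],[[0.5,-0.2,31],[0,0,0],0.4],[[0,0,0],[0,0,0],0.4],[[0,0,0],[0,0,0],0],[[0,0,0],[0,0,0],0],[[0,0,0],[0,0,0],0],[[0,0,0],[0,0,0],0],[[0,0,0],[0,0,0],0],[[0,0,0],[0,0,0],0]]' 50 | grep -v rot
python3 -m pendant '[[[0,0,-20],[0,0,0],0],[[0,0,-40],[0,0,0],0],[[0,0,-40],[0,0,0],0],[[0,0,-40],[0,0,0],0],[[0,0,-40],[0,0,0],0],[[0,0,-30],[0,0,0],0],[[0,0,0],[0,0,0],0],[[0,0,0],[0,0,0],0]]' | grep -v rot
python3 - <<'E'
from h import *
st(); plan(([.50,-.24,.225],1.0,0),([*J0['A'],.215],1.0,0))
E
```

```text
t: 61.32
tool_pos: [0.4857, -0.3601, 0.0188]
contact_force: [0.3, 0.4, 5.7]
opening: 0.0158
grip_force: 49.4
t: 61.98
tool_pos: [0.4849, -0.3597, 0.23]
contact_force: [0.1, 0.3, -1.4]
opening: 0.0156
grip_force: 49.0
t61.98 p [ 0.4849 -0.3597  0.23  ] yaw -1.832 z [ 0.007 -0.006 -1.   ] q [-0.76 -0.    1.67  0.    1.46  2.64] op 0.0156 gf 49.0 F [ 0.1  0.3 -1.4]
24 x [[-2.5,-6.8,0.2],[0.0001,-0.0005,-0.1180]] ->  [ 0.5   -0.24   0.225]
4 x [[26.0,25.4,2.5],[0.0000,0.0000,0.0000]] ->  [ 0.642 -0.208  0.215]
```

```bash
python3 -m pendant '[[[-2.5,-6.8,0],[0,0,-0.118],0],[[-2.5,-6.8,0],[0,0,-0.118],0],[[-2.5,-6.8,0],[0,0,-0.118],0],[[-2.5,-6.8,0],[0,0,-0.118],0],[[-2.5,-6.8,0],[0,0,-0.118],0],[[-2.5,-6.8,0],[0,0,-0.118],0],[[-2.5,-6.8,0],[0,0,-0.118],0],[[-2.5,-6.8,0],[0,0,-0.118],0],[[-2.5,-6.8,0],[0,0,-0.118],0],[[-2.5,-6.8,0],[0,0,-0.118],0],[[-2.5,-6.8,0],[0,0,-0.118],0],[[-2.5,-6.8,0],[0,0,-0.118],0]]' | grep -v rot
python3 -m pendant '[[[-2.5,-6.8,0],[0,0,-0.118],0],[[-2.5,-6.8,0],[0,0,-0.118],0],[[-2.5,-6.8,0],[0,0,-0.118],0],[[-2.5,-6.8,0],[0,0,-0.118],0],[[-2.5,-6.8,0],[0,0,-0.118],0],[[-2.5,-6.8,0],[0,0,-0.118],0],[[-2.5,-6.8,0],[0,0,-0.118],0],[[-2.5,-6.8,0],[0,0,-0.118],0],[[-2.5,-6.8,0],[0,0,-0.118],0],[[-2.5,-6.8,0],[0,0,-0.118],0],[[-2.5,-6.8,0],[0,0,-0.118],0],[[-2.5,-6.8,0],[0,0,-0.118],0]]' | grep -v rot
python3 -m pendant '[[[26,25.4,0],[0,0,0],0],[[26,25.4,0],[0,0,0],0],[[26,25.4,0],[0,0,0],0],[[26,25.4,0],[0,0,0],0],[[0,0,0],[0,0,0],0],[[0,0,0],[0,0,0],0],[[0,0,0],[0,0,0],0]]' | grep -v rot
python3 - <<'E'
from h import *
st(); plan(([*J0['A'],.215],1.0,0))
E
```

```text
t: 62.98
tool_pos: [0.5419, -0.3037, 0.2233]
contact_force: [0.3, -0.4, 0.7]
opening: 0.0156
grip_force: 48.9
t: 63.98
tool_pos: [0.4973, -0.2372, 0.2233]
contact_force: [0.3, -0.1, -0.0]
opening: 0.0158
grip_force: 48.9
t: 64.57
tool_pos: [0.6393, -0.2052, 0.224]
contact_force: [-0.5, 0.1, 0.2]
opening: 0.0159
grip_force: 49.0
t64.57 p [ 0.6393 -0.2052  0.224 ] yaw 1.0 z [-0.001 -0.    -1.   ] q [-0.42  0.17  1.5  -0.    1.47  0.15] op 0.0159 gf 49.0 F [-0.5  0.1  0.2]
1 x [[-0.7,3.1,9.0],[-0.0009,0.0007,0.0003]] ->  [ 0.642 -0.208  0.215]
```

```bash
python3 -m pendant '[[[-0.7,2.8,0],[0,0,0],0],[[0,0,0],[0,0,0],0],[[0,0,21],[0,0,0],0],[[0,0,21],[0,0,0],0],[[0,0,21],[0,0,0],0],[[0,0,21],[0,0,0],0],[[0,0,21],[0,0,0],0],[[0,0,0],[0,0,0],0],[[0,0,0],[0,0,0],0]]' | grep -v rot
python3 -m pendant '[[[0,0,4],[0,0,0],0],[[0,0,4],[0,0,0],0],[[0,0,0],[0,0,0],0]]' | grep -v rot
python3 -m pendant '[[[0,0,4],[0,0,0],0],[[0,0,0],[0,0,0],0],[[0,0,0],[0,0,0],0]]' | grep -v rot
python3 -m pendant '[[[0,0,2.5],[0,0,0],0],[[0,0,0],[0,0,0],0],[[0,0,0],[0,0,0],0]]' | grep -v rot
```

```text
t: 65.32
tool_pos: [0.6412, -0.2079, 0.1205]
contact_force: [0.2, 0.8, 0.0]
opening: 0.0156
grip_force: 49.1
t: 65.57
tool_pos: [0.6431, -0.2082, 0.1145]
contact_force: [-0.8, -1.1, 0.2]
opening: 0.0158
grip_force: 49.1
t: 65.82
tool_pos: [0.6427, -0.2079, 0.1096]
contact_force: [-0.4, 0.2, 0.0]
opening: 0.0153
grip_force: 49.1
t: 66.07
tool_pos: [0.6427, -0.2079, 0.1069]
contact_force: [-0.7, -0.1, -0.9]
opening: 0.0156
grip_force: 49.1
```

```bash
python3 -m pendant '[[[0,0,2],[0,0,0],0],[[0,0,0],[0,0,0],0],[[0,0,0],[0,0,0],0]]' | grep -v rot
python3 -m pendant '[[[0,0,2],[0,0,0],0],[[0,0,0],[0,0,0],0],[[0,0,0],[0,0,0],0]]' | grep -v rot
python3 -m pendant '[[[0,0,0],[0,0,0],0.4],[[0,0,0],[0,0,0],0.4],[[0,0,0],[0,0,0],0.4],[[0,0,0],[0,0,0],0.4],[[0,0,-15],[0,0,0],0.4],[[0,0,-40],[0,0,0],0.4],[[0,0,-40],[0,0,0],0.4],[[0,0,-40],[0,0,0],0.4],[[0,0,0],[0,0,0],0.4],[[0,0,0],[0,0,0],0.4]]' | grep -v rot
python3 - <<'E'
from h import *
st(); lidon(J0['A'],'w27.png'); plan(([.46,.0,.30],0,.5))
E
```

```text
t: 66.32
tool_pos: [0.6425, -0.2081, 0.105]
contact_force: [-1.0, -1.0, 0.9]
opening: 0.0157
grip_force: 49.1
t: 66.57
tool_pos: [0.6428, -0.2082, 0.1041]
contact_force: [-3.1, -0.3, 5.5]
opening: 0.0158
grip_force: 49.5
t: 67.4
tool_pos: [0.6445, -0.2086, 0.2445]
contact_force: [-0.1, 0.2, -0.5]
opening: 0.0342
grip_force: 0.0
t67.40 p [ 0.6445 -0.2086  0.2445] yaw 1.0 z [ 0.012 -0.005 -1.   ] q [-0.42  0.16  1.48 -0.    1.49  0.15] op 0.0342 gf 0.0 F [-0.1  0.2 -0.5]
lid on [ 0.6427 -0.2069] r 0.0328 n 166 cover 33 sd 0.0005 px 308 185
10 x [[-3.3,-27.9,-8.2],[-0.0244,0.0453,0.0980]] ->  [0.46 0.   0.3 ]
```

```bash
python3 -m pendant '[[[-3.3,-27.9,-8.2],[-0.0244,0.0453,0.098],0.4],[[-3.3,-27.9,-8.2],[-0.0244,0.0453,0.098],0.4],[[-3.3,-27.9,-8.2],[-0.0244,0.0453,0.098],0.4],[[-3.3,-27.9,-8.2],[-0.0244,0.0453,0.098],0.4],[[-3.3,-27.9,-8.2],[-0.0244,0.0453,0.098],0.4],[[-3.3,-27.9,-8.2],[-0.0244,0.0453,0.098],0.4],[[-3.3,-27.9,-8.2],[-0.0244,0.0453,0.098],0.4],[[-3.3,-27.9,-8.2],[-0.0244,0.0453,0.098],0.4],[[-3.3,-27.9,-8.2],[-0.0244,0.0453,0.098],0.4],[[-3.3,-27.9,-8.2],[-0.0244,0.0453,0.098],0.4],[[0,0,0],[0,0,0],0.4],[[0,0,0],[0,0,0],0.4]]' | grep -v rot
python3 -m pendant '[[[0,0,0],[0,0,0],0.4],[[0,0,0],[0,0,0],0.4],[[0,0,0],[0,0,0],0.4]]' | grep -v rot
python3 - <<'E'
from h import *
st(); snap('wrist','w28.png'); snap('scene','s28.png'); snap('side','d28.png')
w=cv2.imread('pics/w28.png')[50:210,130:530]; s=cv2.imread('pics/s28.png')[110:310,240:440]; d=cv2.imread('pics/d28.png')[120:260,260:400]
top=cv2.resize(w,(750,300),interpolation=cv2.INTER_CUBIC); s=cv2.resize(s,(300,300),interpolation=cv2.INTER_CUBIC); d=cv2.resize(d,(450,300),interpolation=cv2.INTER_CUBIC) if 0 else cv2.copyMakeBorder(cv2.resize(d,(300,300),interpolation=cv2.INTER_CUBIC),0,0,0,150,0)
cv2.imwrite('pics/final.png',np.clip(np.vstack([top,np.hstack([s,d])])*1.3,0,255).astype(np.uint8))
E
```

```text
t: 68.45
tool_pos: [0.4583, 0.0009, 0.2965]
contact_force: [-0.5, -0.2, -0.3]
opening: 0.0337
grip_force: 0.0
t: 68.7
tool_pos: [0.4595, -0.0016, 0.2967]
contact_force: [-1.0, -0.8, -0.5]
opening: 0.0341
grip_force: 0.0
t68.70 p [ 0.4595 -0.0016  0.2967] yaw 0.001 z [ 0.473  0.001 -0.881] q [-0.23 -0.78  2.19  0.12  1.25  1.33] op 0.0341 gf 0.0 F [-1.  -0.8 -0.5]
```

View pics/final.png

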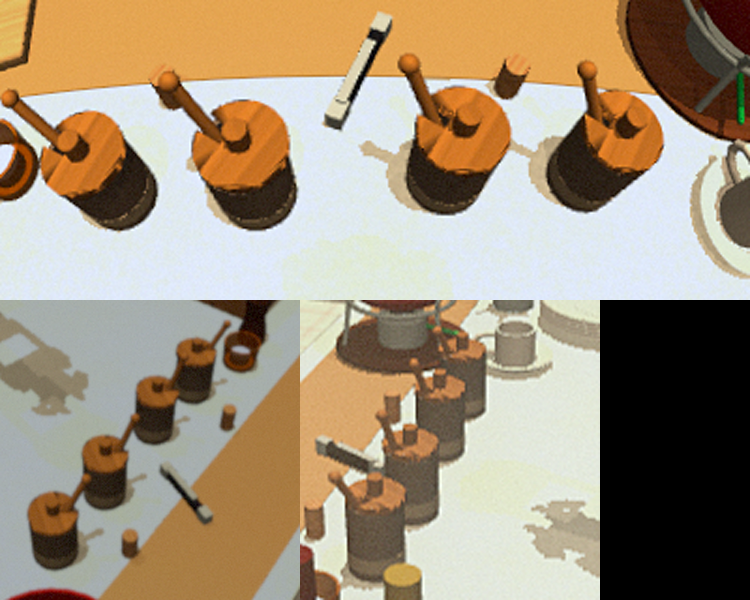

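```bash
python3 - <<'E'
from h import *
for k,j in J0.items():
    print(k,end=' '); lidon(j)
E
sed "s/'wrist'/'scene'/g; s/def lidon/def lidsc/; s/>75)/>55)/" <(sed -n '/^def lidon/,$p' h.py) > l2.py
python3 - <<'E'
from h import *
exec(open('l2.py').read())
for k,j in J0.items():
    print(k,end=' '); lidsc(j)
E
```

```text
D lid on [0.6229 0.1924] r 0.0332 n 119 cover 33 sd 0.0012 px 174 130
C lid on [0.6238 0.0725] r 0.0333 n 134 cover 33 sd 0.0009 px 258 128
B lid on [ 0.6357 -0.0813] r 0.0333 n 132 cover 33 sd 0.0008 px 378 119
A lid on [ 0.6429 -0.2067] r 0.0334 n 113 cover 31 sd 0.0014 px 463 120
D lid on [0.6253 0.1907] r 0.0337 n 57 cover 32 sd 0.0016 px 371 144
C lid on [0.6259 0.0694] r 0.0342 n 64 cover 33 sd 0.0015 px 344 170
B lid on [ 0.6373 -0.0845] r 0.0338 n 72 cover 32 sd 0.0014 px 310 211
A lid on [ 0.6443 -0.2094] r 0.0336 n 81 cover 33 sd 0.0013 px 275 251
```

```bash
python3 -c "
from station import ctrl
print(ctrl.finish_job())"
```

```text
the job is handed in; nothing more can be done
None
```

I made up all four jars, each with a spoon standing bowl down and a lid on, notch around the stem, and handed the job in at about 69 s. The last camera views show every lid centred to within about 2 mm and seated level, but the hand-in returned no verdict.

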